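Pin a glass hold-down strap into its yoke

ROBOT

A 7-joint arm with a two-finger parallel gripper is mounted at the origin on a cart in front of the work surface, level with it; the furniture and walls round the work are solid. World frame = base frame: x ahead of the robot, y to its left, z up, the work surface at z = 0. Lengths are in mm, angles in rad, forces in N, time in s.
With the tool pointing down it reaches from about 400 to 850 mm from the base axis. Payload 4.4 kg.
Tool frame: the origin (TCP) lies at the very end of the fingers, on their centre line; the grasp point (between the pads) lies 19 mm behind it; z points along the fingers, y is the direction in which the jaws open and shut (so a half turn about z gives the same grasp; the last joint's range is limited). The gripper opens to 94 mm and grips with 3 to 60 N. Pads are 16 mm wide; open, the fingers measure 119 mm over their backs; the gripper's body (75 mm by 177 mm) begins 78 mm behind the grasp point.
Start: joints at [-1.387, 0.628, 0.038, 1.517, -0.027, 0.996, -0.02], TCP at [160.661, 629.846, 205.478] pointing down, gripper open.
Joint ranges: [-3.06, 3.06], [-0.37, 2.12], [-1.25, 1.32], [0.18, 2.47], [-1.1, 4.24], [0.23, 1.98], [-2.94, 2.94]. Speed limits (rad/s): [2.57, 2.57, 3.14, 3.14, 3.14, 3.14, 3.14].

INTERFACE

Orientations are given as a unit quaternion [x, y, z, w].
In Python, from workcell import telemetry, optics, finish_job gives the robot as it stands.
- The arm moves only by the tool arm_command, never from a script. Its argument "moves" is one flat list of numbers, 7 for each row, row after row: the shift along the tool's x, y, z in mm, then the turn, a rotation vector about the tool's x, y, z in degrees, then the opening, from 0 (shut) to 1 (fully open). In form: [tx, ty, tz, rx, ry, rz, grip, tx, ty, tz, rx, ry, rz, grip, ...]. A call has 1 to 10 rows; each row shifts and turns the commanded pose from where the row before left it, along the tool's axes as they then stand; what a row does not reach is not made up. A row lasts 1/10 s, in which the tool goes at most 50 mm and 8.59 degrees, less where a joint would pass 70% of its speed; a pose out of reach is approached as far as the arm can. A call with a gripper value outside its range is refused whole. The fingers move at their own pace and stop on an object; "force" is the grip in N (left out, the last holds). Time passes only in rows, so rows that do not move let the fingers close. It gives the time, the measured TCP pose, the force and the opening at its end, in the units of the state.
- telemetry.get_state(): the state, without advancing time (a new reading comes with each control period).
- optics.camera(name): name is "scene" or "side" or "wrist"; returns a dict with "pixels" (400x640x3 uint8, red, green, blue), "range_z" (400x640 float32, mm along the optical axis (not along the pixel's ray), 0 where there is no reading), "camera_matrix" (3x3 intrinsics, pixels), "world_from_camera" (4x4, takes a point from camera to world coordinates); the wrist camera has in their place "T_tool_cam" (4x4, takes a point from camera to tool coordinates, whose origin is the TCP and whose axes are the flange's). Camera axes: x right, y down, z forward; pixel columns grow to the right and rows downward; lengths in mm; the calibration is good to about 2 mm. The wrist camera is an equidistant fisheye: a pixel r from the principal point sees the ray r / f radians off the axis. A picture is of the moment at which its call begins: read the wrist's pose just before it.
- finish_job(): hands the job in, once; it reports no verdict.
The state is a dict: "t": time; "joint_positions": joint angles; "qd": joint speeds; "joint_torque": joint torques, N m; "tcp_pos": TCP position; "orientation": TCP orientation; "ft_force": force on the tool from outside, world axes, zero at the start; "torque": the same for the moment, N m; "grip_width": opening from 0.0 (shut) to 1.0 (fully open).
Only numpy, scipy, OpenCV 4.12 (cv2) and the standard library are available. Lean on these libraries where they do the work, as an engineer would, in place of code of your own. Each camera call takes 0.05 s, during which the arm holds its last target.

TASK

Hook up the glass hold-down: slide the slotted eye of the steel strap into the yoke of the grey base until you feel it touch the stop, ease it back about 5 mm, then take the pin from its wooden stand, feel for the hole along the yoke, and pass it down through the upper ear, the eye and the lower ear until its collar lies on the upper ear. Use only light force, about 10 N: neither strap nor pin may be rammed against the yoke or each other. Let go of everything, and leave the dropper bottle, the small cup and the glass cutter where they are.

Things in the scene. Friction and masses are not known exactly. Their poses are not given: they have to be found in the camera images.
- pivot_base: Grey plate fixed to the table, 125 x 64 x 6 mm (x = -45 to +80), carrying an aluminium yoke. Origin on the underside; x = direction in which the eye slides into the yoke. The yoke is NOT read: it is clamped unseen along a groove and does not give; its ear-hole axis is upright, at y = 0, anywhere from x = -14 to +14 mm here. The points ear_top and throat mark mid-groove, x = 0.
- ear_top (a point): Mid-groove at the height of the upper ear's top face (40.5 mm over the table); true hole up to 14 mm from here along x. Measured from the hole axis, the upper ear reaches x = -15 to +36 mm, y = +-24, z = 32.5 to 40.5; the lower ear x = -36 to +36, y = +-24, z = 6 to 20. Both holes are 11.5 mm wide; the lower has a 1.5 mm mouth chamfer, the upper is almost sharp.
- throat (a point): Mid-groove at the height of the eye (26 mm). A rigid upright stop between the ears (flat, 40 mm wide, facing -x) halts the eye's square end. It is set unseen, too: a strap touching it has the middle of its eye 0 to 10 mm past the hole axis (+x). Drawn back 5 mm from the stop, the slotted eye is sure to lie under the hole, which then is within 5 mm of the eye's middle along x.
- strap: Loose steel strap, about 0.35 kg, standing on two black pads. Origin: middle of its eye, at table level when standing; x points from the bar out through the eye. Eye: flat end 36 x 28 mm with a slot 22 mm long (x), 13 mm wide, z = 21.5 to 30.5 mm. Bar 18 mm wide, same heights, back to x = -195. Pads 14 x 44 mm, 8 mm high, at x = -85 and -178; knob at -178, top 49 mm.
- block (a point): Middle of the strap's black grip block, the place to hold it: 40 mm long (x), 24 mm wide (y), z = 21.5 to 52 mm over the table. This point is 130 mm behind the eye's middle, 37 mm over the table; axes as the strap's.
- pin: Loose steel pin, 60 g, upright in the stand. Origin at the lower tip, z up along it. Shank 10 mm thick, 33.5 mm long, lowest 1 mm bevelled to 8.8 mm; collar 22 mm wide, z = 33.5 to 37.5; round grip 16 mm thick, z = 37.5 to 65.5. Fully home, the collar lies on the upper ear and the tip is 7 mm above the table.
- stand: Fixed wooden stand, 56 x 56 x 40 mm on a foot of 72 x 72 x 5 mm, with a vertical 12 mm through hole at its centre that holds the pin, collar on the top face. Origin at the centre of the underside.
- dropper: Bystander: dropper bottle with a red cap, 27 mm wide, 86 mm high, standing. Origin at the centre of the underside.
- mix_cup: Bystander: small light cup, 49 mm wide, 31 mm high. Origin at the centre of the underside.
- cutter: Bystander: pencil-shaped glass cutter lying on the table, 136 mm long (y), 14 mm wide. Origin at the centre of the underside.
Things that resemble listed ones, but are neither listed nor needed, are in the scene too. Leave any orange or pink look-alike of the pin alone.

How it is judged:
By the outcome, as a careful person would: the job done as asked, in the order asked, and still so for the second after the job is handed in, with the robot touching nothing.
It also fails if it takes over 72 s, if anything falls off the work surface, if the arm or the gripper's body presses on something with over 40 N, if the wrist force passes 120 N, or if a joint passes its speed limit or range.

## Working session

There is one attempt and no reset: what is moved stays moved. The work goes in short steps, Python scripts to look and compute and a tool call to move; the robot and the scene stay as the last step left them, time stands still between calls to the robot, and variables do not carry over. Pictures are saved under pics/ and viewed, and the job is handed in when it is done.

Besides the shell and the picture viewer there is one more tool, called as name(argument=value, ...) on one line, values as JSON. arm_command: Moves the arm, as the interface text tells. Its arguments: {"type":"object","properties":{"moves":{"type":"array"},"force":{"type":"number"}},"required":["moves"]}

```bash
ls; mkdir -p pics; cat > h.py <<'E'
import numpy as np, cv2
from workcell import telemetry, optics, finish_job
from scipy.spatial.transform import Rotation as R
def st():
    s=telemetry.get_state(); return s
def show(s=None):
    s=s or st()
    print('t',round(s['t'],2),'tcp',np.round(s['tcp_pos'],1),'q',np.round(s['orientation'],4),'F',np.round(s['ft_force'],1),'T',np.round(s['torque'],2),'g',round(s['grip_width'],3))
    return s
def grab(name,fn):
    s=st(); c=optics.camera(name); np.savez('pics/'+fn+'.npz',px=c['pixels'],rz=c['range_z'],K=c['camera_matrix'],T=c.get('world_from_camera',c.get('T_tool_cam')),p=s['tcp_pos'],o=s['orientation'])
    cv2.imwrite('pics/'+fn+'.png',c['pixels'][:,:,::-1]); return c
def load(fn): return np.load('pics/'+fn+'.npz')
def cloud(d):
    K,T,rz=d['K'],d['T'],d['rz']; v,u=np.mgrid[0:rz.shape[0],0:rz.shape[1]]
    P=np.stack([(u-K[0,2])/K[0,0]*rz,(v-K[1,2])/K[1,1]*rz,rz],-1)
    W=P@T[:3,:3].T+T[:3,3]; W[rz<=0]=np.nan; return W
E
python3 - <<'E'
from h import *
s=show()
print(R.from_quat(s['orientation']).as_matrix().round(3))
for n in ['scene','side','wrist']: 
    c=grab(n,n+'0'); print(n,c['camera_matrix'],c.get('world_from_camera',c.get('T_tool_cam')).round(3))
E
```

```text
pics
t 0.0 tcp [160.5 629.2 204.6] q [ 1.246e-01  9.922e-01 -9.000e-04 -1.000e-04] F [ 0.5 -0.5  0.2] T [-0.02  0.02  0.03] g 0.998
[[-0.969  0.247 -0.   ]
 [ 0.247  0.969 -0.002]
 [ 0.    -0.002 -1.   ]]
scene [[492.57851689   0.         320.51785803]
 [  0.         492.57851689 196.82498819]
 [  0.           0.           1.        ]] [[ 8.10000e-01 -2.50000e-01  5.30000e-01  3.38400e+00]
 [-5.85000e-01 -3.77000e-01  7.18000e-01 -8.50914e+02]
 [ 2.10000e-02 -8.92000e-01 -4.52000e-01  5.66436e+02]
 [ 0.00000e+00  0.00000e+00  0.00000e+00  1.00000e+00]]
side [[370.00571803   0.         319.56941742]
 [  0.         370.00571803 203.98760177]
 [  0.           0.           1.        ]] [[-9.98000e-01  1.30000e-02 -5.50000e-02  6.16909e+02]
 [ 5.40000e-02  4.84000e-01 -8.74000e-01  6.72692e+02]
 [ 1.60000e-02 -8.75000e-01 -4.84000e-01  4.53693e+02]
 [ 0.00000e+00  0.00000e+00  0.00000e+00  1.00000e+00]]
wrist [[309.70691629   0.         318.98191903]
 [  0.         309.70691629 204.05216234]
 [  0.           0.           1.        ]] [[  -0.      -0.962   -0.273   79.714]
 [   1.      -0.       0.       0.87 ]
 [  -0.      -0.273    0.962 -179.623]
 [   0.       0.       0.       1.   ]]
```

View pics/scene0.png

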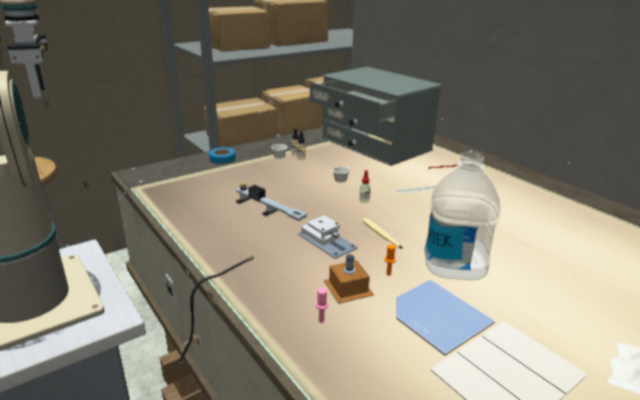

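View pics/side0.png

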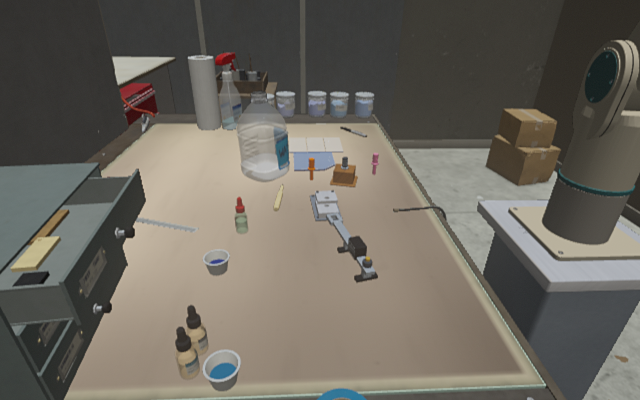

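View pics/wrist0.png

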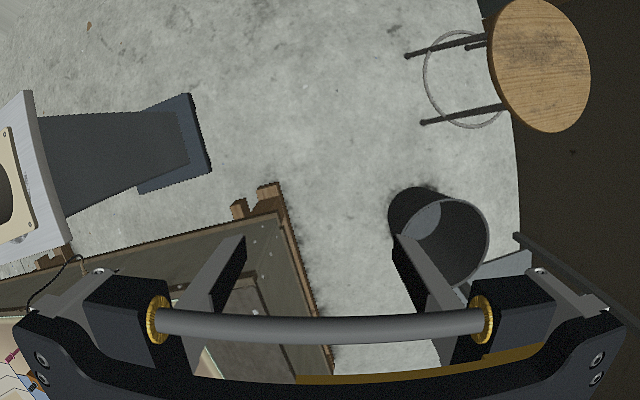

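The scene view shows the strap with its eye at (297,213) and block at (257,192), and the base and yoke at (325,232). The stand and grey pin are at (349,275), with the orange look-alike at (390,257), the pink one at (322,300) and the cutter at (382,233). The dropper is at (365,187) and the cup at (341,174). The side view shows the same things. The wrist camera sees only floor.

```bash
python3 - <<'E'
from h import *
a=cv2.imread('pics/scene0.png')[160:310,220:420]; cv2.imwrite('pics/s0c.png',cv2.resize(a,None,fx=4,fy=4,interpolation=cv2.INTER_CUBIC))
a=cv2.imread('pics/side0.png')[140:290,220:420]; cv2.imwrite('pics/d0c.png',cv2.resize(a,None,fx=4,fy=4,interpolation=cv2.INTER_CUBIC))
W=cloud(load('scene0')); D=cloud(load('side0'))
for n,(u,v) in dict(eye=(297,213),block=(257,190),yoke=(323,226),pin=(349,258),stand=(345,272),orange=(390,248),pink=(322,293),cup=(341,174),drop=(365,187),cut=(382,233)).items(): print(n,W[v,u].round(1))
for n,(u,v) in dict(eye=(332,212),block=(356,243),yoke=(323,198),pin=(345,159),stand=(345,172),orange=(311,162),pink=(375,157)).items(): print(n,D[v,u].round(1))
E
```

```text
eye [546.4 -26.5  24.3]
block [503.   79.3  51.2]
yoke [ 546.1 -127.1   38.9]
pin [ 484.3 -289.6   71.6]
stand [ 480.3 -285.3   40.2]
orange [ 577.8 -297.3   63.2]
pink [ 392.  -334.8   63.3]
cup [764.5  89.7  24.2]
drop [737.5 -39.2  44.5]
cut [ 666.  -183.7    9.6]
eye [540.9 -70.8  20.2]
block [511.4 104.1  54. ]
yoke [ 560.5 -100.9   41.5]
pin [ 489.5 -275.1   69.7]
stand [ 490.3 -254.7   39.7]
orange [ 582.8 -286.2   56.9]
pink [ 395.7 -323.    56. ]
```

View pics/s0c.png

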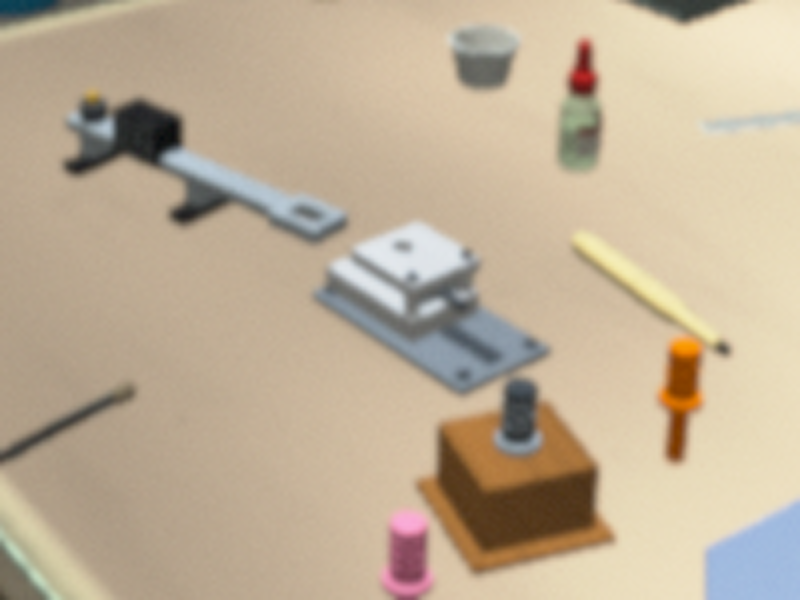

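View pics/d0c.png

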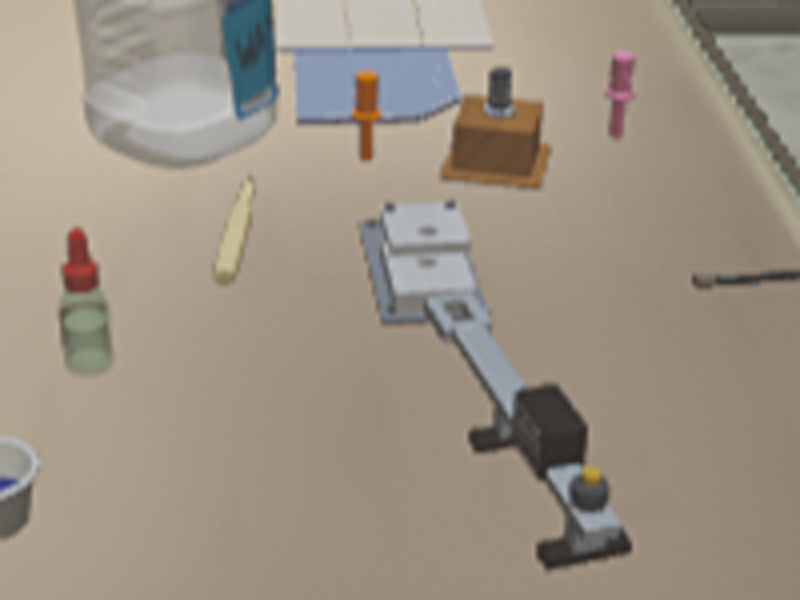

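```bash
python3 - <<'E'
from h import *
for n in ['scene0','side0']:
    d=load(n);W=cloud(d)
    t=W[(W[...,0]>450)&(W[...,0]<650)&(W[...,1]>-50)&(W[...,1]<20)&(W[...,2]<6)]; print(n,'table z',np.median(t[:,2]),len(t))
    def box(x0,x1,y0,y1,z0,z1):
        m=(W[...,0]>x0)&(W[...,0]<x1)&(W[...,1]>y0)&(W[...,1]<y1)&(W[...,2]>z0)&(W[...,2]<z1); return W[m]
    b=box(460,560,40,150,46,58); print('blocktop',len(b),np.median(b,0).round(1),b.min(0).round(1),b.max(0).round(1))
    s=box(480,580,-50,75,26,36); print('bar',len(s),np.median(s[:,2]))
    for y in range(-50,75,10):
        q=s[(s[:,1]>=y)&(s[:,1]<y+10)]
        if len(q): print(y,len(q),q[:,0].min().round(1),q[:,0].max().round(1),q[:,1].mean().round(1),q[:,2].mean().round(1))
    y=box(480,620,-200,-40,36,46); print('ear',len(y),y.min(0).round(1),y.max(0).round(1),np.median(y,0).round(1))
    if len(y): print(cv2.minAreaRect(y[:,:2].astype(np.float32)))
    p=box(480,620,-240,-40,3.5,10); print('plate',len(p),cv2.minAreaRect(p[:,:2].astype(np.float32)))
    print(p.min(0),p.max(0))
    g=box(450,530,-310,-240,60,80);print('pin',len(g),g.min(0),g.max(0),np.median(g,0))
    g=box(430,540,-340,-220,37,43);print('stand',len(g),cv2.minAreaRect(g[:,:2].astype(np.float32)))
E
```

```text
scene0 table z -0.33900410362730327 1065
blocktop 110 [504.6  90.9  50.6] [491.1  70.7  46.1] [523.1 144.1  54.2]
bar 291 29.7715112150114
-50 34 528.6 558.1 -45.5 29.0
-40 27 525.5 557.8 -34.8 29.3
-30 31 522.9 554.7 -24.0 29.5
-20 25 523.2 551.7 -15.4 29.9
-10 19 524.3 543.1 -4.9 30.2
0 22 520.3 542.4 5.6 29.5
10 19 517.9 537.7 15.8 29.9
20 19 515.4 535.7 25.6 29.4
30 20 513.1 530.6 35.5 29.7
40 17 510.1 529.7 45.4 30.3
50 17 508.7 527.5 54.6 29.5
60 19 500.9 523.3 64.2 29.9
70 22 499.2 522.6 72.8 30.9
ear 314 [ 526.8 -147.2   36.1] [580.8 -89.8  44.4] [ 552.3 -120.4   39.8]
((553.41455078125, -118.33470916748047), (52.23940658569336, 55.454036712646484), 3.739380359649658)
plate 549 ((554.22802734375, -130.7837371826172), (66.03072357177734, 126.63427734375), 4.27947998046875)
[ 518.02644294 -195.37880979    3.50775726] [589.06479671 -69.39644033   9.99172463]
pin 76 [ 480.36673872 -292.33206633   60.28535095] [ 496.78921306 -278.12181451   73.06308017] [ 487.3145255  -287.44261272   69.19773716]
stand 487 ((490.55377197265625, -284.06756591796875), (60.10187530517578, 57.54202651
[... 458 characters left out ...]
18.8 528.7 54.4 30.6
60 8 522.0 526.1 64.7 30.1
70 2 523.0 523.2 71.4 27.8
ear 247 [ 527.8 -144.6   36.1] [578.3 -88.1  45.8] [ 552.6 -110.9   41.3]
((553.3386840820312, -116.33702087402344), (48.16509246826172, 55.369632720947266), 3.9227240085601807)
plate 154 ((552.6256713867188, -150.96876525878906), (94.87735748291016, 175.30995178222656), 14.014715194702148)
[ 503.23238784 -224.52630364    3.5443193 ] [619.87980409 -63.62980564   9.59709158]
pin 34 [ 482.94413508 -290.97409367   60.22025225] [ 496.94439913 -273.10689605   74.40522651] [ 490.01918281 -278.96271765   69.50392416]
stand 163 ((489.439697265625, -281.9049377441406), (60.56206512451172, 56.55607604980469), 74.07916259765625)
```

```bash
cat >> h.py <<'E'
def Rdown(adeg):
    a=np.radians(adeg); return np.array([[np.cos(a),np.sin(a),0],[np.sin(a),-np.cos(a),0],[0,0,-1.]])
def plan(wps,n,grip,start=None,Rstart=None):
    """wps list of (pos, adeg); n rows each; prints flat list with rounding"""
    s=st(); p=np.array(s['tcp_pos'] if start is None else start,float); Rc=R.from_quat(s['orientation']).as_matrix() if Rstart is None else Rstart
    for (tp,ta),k in zip(wps,n):
        tp=np.array(tp,float); out=[]
        for i in range(k):
            f=1/(k-i)
            t=np.round(Rc.T@((tp-p)*f),1); rv=np.round(np.degrees(R.from_matrix(Rc.T@Rdown(ta)).as_rotvec())*f,2)
            out+=[*t,*rv,grip]; p=p+Rc@t; Rc=Rc@R.from_rotvec(np.radians(rv)).as_matrix()
        for j in range(0,len(out),70): print([float(x) for x in out[j:j+70]])
        print('->',p.round(2),tp)
E
python3 - <<'E'
from h import *
plan([((530,-30,205),104.8)],[20],1.0)
E
```

```text
[-26.1, -27.4, 0.0, -0.0, 0.0, 3.04, 1.0, -27.5, -26.0, 0.0, -0.0, 0.0, 3.04, 1.0, -28.8, -24.5, 0.0, -0.0, 0.0, 3.04, 1.0, -30.1, -22.9, 0.0, -0.0, 0.0, 3.05, 1.0, -31.2, -21.3, 0.0, -0.0, 0.0, 3.04, 1.0, -32.3, -19.6, 0.0, -0.0, 0.0, 3.05, 1.0, -33.3, -17.8, 0.0, -0.0, 0.0, 3.04, 1.0, -34.2, -16.0, 0.0, -0.0, 0.0, 3.05, 1.0, -35.0, -14.2, 0.0, -0.0, 0.0, 3.04, 1.0, -35.7, -12.3, 0.1, -0.01, 0.01, 3.05, 1.0]
[-36.3, -10.4, 0.0, -0.0, 0.0, 3.04, 1.0, -36.8, -8.5, 0.0, -0.01, 0.01, 3.05, 1.0, -37.2, -6.5, 0.0, -0.0, 0.0, 3.04, 1.0, -37.5, -4.5, 0.0, -0.01, 0.01, 3.05, 1.0, -37.7, -2.5, 0.0, -0.0, 0.0, 3.04, 1.0, -37.8, -0.5, 0.1, -0.01, 0.01, 3.05, 1.0, -37.8, 1.5, 0.0, -0.0, 0.0, 3.04, 1.0, -37.6, 3.5, 0.0, -0.01, 0.01, 3.05, 1.0, -37.4, 5.5, 0.1, -0.0, 0.0, 3.04, 1.0, -37.1, 7.6, 0.0, -0.01, 0.01, 3.05, 1.0]
-> [530.04 -29.98 205.03] [530. -30. 205.]
```

The things that could be taken for the pin, in the scene view, are grey in the stand (349,265), orange (390,257) and pink (322,300). The close crop shows that only the grey pin stands in the wooden stand with its collar on the top face, so I choose that one. There is only one strap (297,213) and one yoke (323,226).

arm_command(moves=[-26.1, -27.4, 0, 0, 0, 3.04, 1, -27.5, -26.0, 0, 0, 0, 3.04, 1, -28.8, -24.5, 0, 0, 0, 3.04, 1, -30.1, -22.9, 0, 0, 0, 3.05, 1, -31.2, -21.3, 0, 0, 0, 3.04, 1, -32.3, -19.6, 0, 0, 0, 3.05, 1, -33.3, -17.8, 0, 0, 0, 3.04, 1, -34.2, -16.0, 0, 0, 0, 3.05, 1, -35.0, -14.2, 0, 0, 0, 3.04, 1, -35.7, -12.3, 0, 0, 0, 3.05, 1])

```text
t: 1.15
tcp_pos: [345.9, 298.7, 205.5]
orientation: [0.382, 0.924, 0.0, -0.0]
ft_force: [1.4, -0.1, -1.1]
grip_width: 1.002
```

arm_command(moves=[-36.3, -10.4, 0, 0, 0, 3.04, 1, -36.8, -8.5, 0, 0, 0, 3.05, 1, -37.2, -6.5, 0, 0, 0, 3.04, 1, -37.5, -4.5, 0, 0, 0, 3.05, 1, -37.7, -2.5, 0, 0, 0, 3.04, 1, -37.8, -0.5, 0, 0, 0, 3.05, 1, -37.8, 1.5, 0, 0, 0, 3.04, 1, -37.6, 3.5, 0, 0, 0, 3.05, 1, -37.4, 5.5, 0, 0, 0, 3.04, 1, -37.1, 7.6, 0, 0, 0, 3.05, 1])

```text
t: 2.15
tcp_pos: [530.6, -30.8, 205.3]
orientation: [0.611, 0.792, 0.0, -0.0]
ft_force: [0.4, 0.0, 0.6]
grip_width: 0.997
```

```bash
cat >> h.py <<'E'
def wcloud(d):
    K,T,rz=d['K'],d['T'],d['rz'].astype(float); v,u=np.mgrid[0:rz.shape[0],0:rz.shape[1]]
    dx,dy=(u-K[0,2])/K[0,0],(v-K[1,2])/K[1,1]; th=np.hypot(dx,dy); k=np.where(th>1e-9,np.tan(th)/np.maximum(th,1e-9),1)
    P=np.stack([dx*k*rz,dy*k*rz,rz],-1); Q=P@T[:3,:3].T+T[:3,3]
    W=Q@R.from_quat(d['o']).as_matrix().T+d['p']; W[rz<=0]=np.nan; return W
def wray(d,u,v,z):
    """pixel -> world at height z"""
    K,T=d['K'],d['T']; dx,dy=(u-K[0,2])/K[0,0],(v-K[1,2])/K[1,1]; th=np.hypot(dx,dy)+1e-12
    r=np.array([np.sin(th)*dx/th,np.sin(th)*dy/th,np.cos(th)]); Rw=R.from_quat(d['o']).as_matrix()
    r=Rw@T[:3,:3]@r; o=Rw@T[:3,3]+d['p']; return o+r*(z-o[2])/r[2]
E
python3 - <<'E'
from h import *
show(); grab('wrist','w1'); a=cv2.imread('pics/w1.png'); print(np.round(st()['joint_positions'],2))
E
```

```text
t 2.15 tcp [530.6 -30.8 205.3] q [ 6.110e-01  7.917e-01  0.000e+00 -2.000e-04] F [0.4 0.  0.6] T [-0.02  0.03 -0.03] g 0.997
[-0.25  0.49  0.39  1.85 -0.23  0.85  0.5 ]
```

View pics/w1.png

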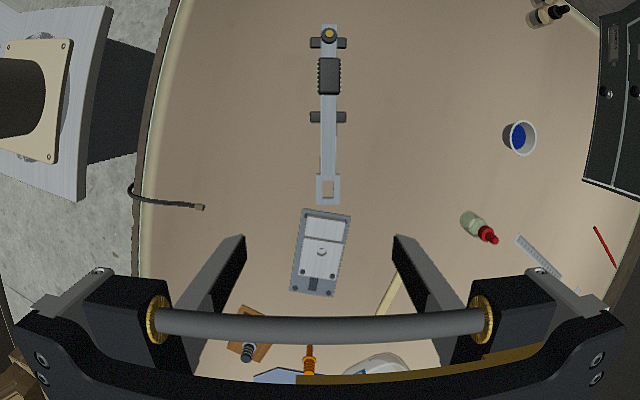

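The wrist view shows the strap upright in the picture: eye slot at (328,189), block at (329,76), knob at (329,35). The base is at (321,252), with the visible ear hole near (322,251). I enlarge it.

```bash
python3 - <<'E'
from h import *
a=cv2.imread('pics/w1.png')
cv2.imwrite('pics/w1a.png',cv2.resize(a[165:305,270:370],None,fx=4.2,fy=4.2,interpolation=cv2.INTER_CUBIC))
cv2.imwrite('pics/w1b.png',cv2.resize(a[15:165,270:390],None,fx=4,fy=4,interpolation=cv2.INTER_CUBIC))
d=load('w1'); W=wcloud(d)
b=W[W[...,2]<100]
print('table', np.nanmedian(W[100:140,400:480].reshape(-1,3),0))
def box(x0,x1,y0,y1,z0,z1):
    m=(W[...,0]>x0)&(W[...,0]<x1)&(W[...,1]>y0)&(W[...,1]<y1)&(W[...,2]>z0)&(W[...,2]<z1); return W[m]
q=box(460,560,40,150,47,58); print('block',len(q),q.mean(0).round(1),cv2.minAreaRect(q[:,:2].astype(np.float32)))
q=box(480,600,-55,-22,26,34); print('eye',len(q),cv2.minAreaRect(q[:,:2].astype(np.float32)))
q=box(480,600,-15,60,26,34); print('bar',len(q),cv2.minAreaRect(q[:,:2].astype(np.float32)))
q=box(480,640,-220,-50,36,44); print('ear',len(q),q.mean(0).round(1),cv2.minAreaRect(q[:,:2].astype(np.float32)))
q=box(480,640,-220,-50,16,24); print('lear',len(q),q.mean(0).round(1),cv2.minAreaRect(q[:,:2].astype(np.float32)))
q=box(480,640,-220,-50,4,9); print('plate',len(q),q.mean(0).round(1),cv2.minAreaRect(q[:,:2].astype(np.float32)))
E
```

```text
table [6.59961026e+02 9.08460587e+01 3.45079904e-01]
block 898 [507.9  98.1  51.8] ((504.85235595703125, 110.89570617675781), (25.420215606689453, 71.40879821777344), 14.675592422485352)
eye 379 ((542.26513671875, -33.63836669921875), (27.393390655517578, 29.73797035217285), 14.543994903564453)
bar 1025 ((530.3787841796875, 22.26702308654785), (22.294055938720703, 81.60626220703125), 13.85587215423584)
ear 1423 [ 553.9 -114.2   40.8] ((554.0155639648438, -115.84190368652344), (48.85867691040039, 53.2708854675293), 4.9033966064453125)
lear 826 [551.4 -83.5  20.2] ((552.8271484375, -101.1371078491211), (48.917423248291016, 65.5569076538086), 4.908421993255615)
plate 1470 [ 551.9 -136.9    6.3] ((555.0714111328125, -127.11398315429688), (65.10163879394531, 126.01953887939453), 4.899901866912842)
```

View pics/w1a.png

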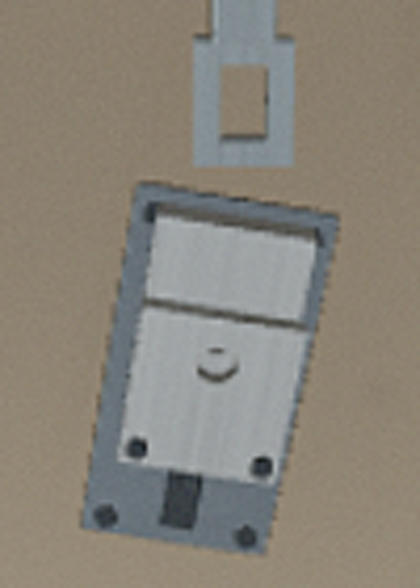

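View pics/w1b.png

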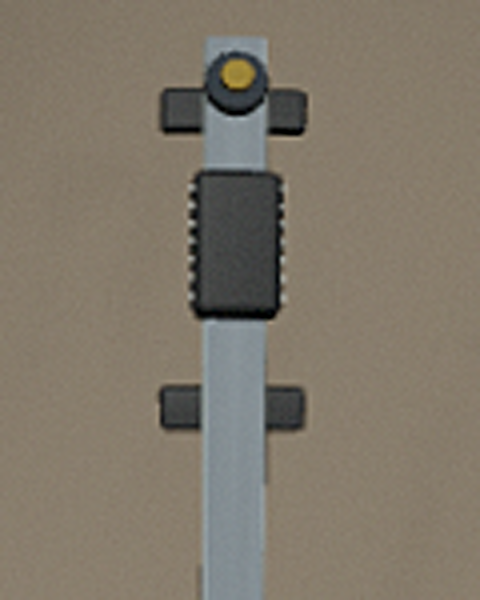

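```bash
cat >> h.py <<'E'
def wproj(d,P):
    P=np.atleast_2d(P); K,T=d['K'],d['T']; Rw=R.from_quat(d['o']).as_matrix()
    q=(P-d['p'])@Rw; c=(q-T[:3,3])@T[:3,:3]; th=np.arctan2(np.hypot(c[:,0],c[:,1]),c[:,2]); ph=np.arctan2(c[:,1],c[:,0])
    return np.stack([K[0,2]+K[0,0]*th*np.cos(ph),K[1,2]+K[1,1]*th*np.sin(ph)],1)
from scipy.optimize import least_squares
def fit(d,loc,px,x0):
    loc=np.array(loc,float);px=np.array(px,float)
    def tow(x):
        c,s=np.cos(x[2]),np.sin(x[2]); return np.c_[x[0]+c*loc[:,0]-s*loc[:,1],x[1]+s*loc[:,0]+c*loc[:,1],loc[:,2]]
    r=least_squares(lambda x:(wproj(d,tow(x))-px).ravel(),x0,x_scale=[1,1,.01]); return r.x,(wproj(d,tow(r.x))-px)
E
python3 - <<'E'
from h import *
d=load('w1')
c=lambda l:np.array(l)/4.2+np.array([270,165])
c2=lambda l:np.array(l)/4+np.array([270,15])
# base: x toward -y world; y_base = rot90 of x => +x world... dir(-85)-> y dir(5deg)=+x world
x,r=fit(d,[(-45,-32,6),(-45,32,6),(80,-32,6),(80,32,6)],c([(140,183),(340,214),(80,527),(267,553)]),[553,-113,-1.5])
print('base',x.round(2),np.degrees(x[2]),r.round(1).tolist())
bx=x
x,r=fit(d,[(-195,-9,30.5),(-195,9,30.5),(-18,-14,30.5),(-18,14,30.5),(18,-14,30.5),(18,14,30.5)],np.r_[c2([(204,38),(268,38)]),c([(193,40),(295,40),(194,165),(293,165)])],[540,-30,-1.3])
print('strap',x.round(2),np.degrees(x[2]),r.round(1).tolist())
u=np.array([np.cos(x[2]),np.sin(x[2])]); print('block',x[:2]-130*u)
x2,r=fit(d,[(-150,-12,52),(-150,12,52),(-110,-12,52),(-110,12,52)],c2([(195,172),(282,172),(193,317),(280,317)]),[540,-30,-1.3]); print('strap by block',x2,np.degrees(x2[2]),r.round(1).tolist(), x2[:2]-130*np.array([np.cos(x2[2]),np.sin(x2[2])]))
b=np.array([np.cos(bx[2]),np.sin(bx[2])])
h=wray(d,*c([217,361]),40.5); print('hole',h,'base x,y',(h[:2]-bx[:2])@b,(h[:2]-bx[:2])@[-b[1],b[0]])
for q in [(145,303),(310,328),(118,460),(275,485)]:
    h=wray(d,*c(q),40.5); print('ear corner base',(h[:2]-bx[:2])@b,(h[:2]-bx[:2])@[-b[1],b[0]])
E
```

```text
base [ 554.59 -109.44   -1.49] -85.15729435121551 [[-0.7, -0.6], [0.6, 0.1], [0.3, 0.1], [-0.2, 0.5]]
strap [542.03 -30.71  -1.32] -75.51759342218999 [[0.0, -0.7], [-0.1, -0.5], [0.2, 0.2], [0.0, 0.3], [-0.0, 0.2], [-0.1, 0.3]]
block [509.51618945  95.15560568]
strap by block [541.55144427 -31.59800524  -1.32235117] -75.76514099963654 [[-0.6, -0.3], [0.4, 0.1], [-0.4, -0.1], [0.6, 0.3]] [509.5848141   94.41046493]
hole [ 553.58336365 -104.07741959   40.5       ] base x,y -5.427753082220366 -0.553766347235144
ear corner base -19.81020856672625 -23.94399779052308
ear corner base -20.17599728457315 24.020573247540565
ear corner base 32.180879960662814 -24.09416131780806
ear corner base 32.64163146246408 24.027238043247266
```

```bash
python3 - <<'E'
from h import *
plan([((509.5,94.8,110),104.5),((509.5,94.8,18),104.5)],[4,5],0.5)
E
```

```text
[33.9, 2.2, 23.8, 0.04, 0.1, -0.08, 0.5, 33.9, 2.2, 23.8, 0.04, 0.09, -0.09, 0.5, 33.8, 2.3, 23.8, 0.04, 0.1, -0.08, 0.5, 33.8, 2.3, 23.9, 0.05, 0.09, -0.09, 0.5]
-> [509.46  94.81 110.05] [509.5  94.8 110. ]
[-0.0, 0.0, 18.4, -0.0, 0.0, 0.0, 0.5, -0.0, 0.0, 18.4, -0.0, 0.0, 0.0, 0.5, -0.0, 0.0, 18.4, -0.0, 0.0, 0.0, 0.5, -0.0, 0.0, 18.4, -0.0, 0.0, 0.0, 0.5, -0.0, 0.0, 18.4, -0.0, 0.0, 0.0, 0.5]
-> [509.46  94.8   18.05] [509.5  94.8  18. ]
```

arm_command(moves=[33.9, 2.2, 23.8, 0, 0, -0.08, 0.5, 33.9, 2.2, 23.8, 0, 0, -0.08, 0.5, 33.9, 2.2, 23.8, 0, 0, -0.08, 0.5, 33.8, 2.3, 23.9, 0, 0, -0.08, 0.5, 0, 0, 18.4, 0, 0, 0, 0.5, 0, 0, 18.4, 0, 0, 0, 0.5, 0, 0, 18.4, 0, 0, 0, 0.5, 0, 0, 14, 0, 0, 0, 0.5])

```text
t: 3.0
tcp_pos: [503.2, 104.0, 39.8]
orientation: [0.608, 0.794, -0.0, -0.0]
ft_force: [-0.2, 0.3, -0.2]
grip_width: 0.503
```

```bash
python3 - <<'E'
from h import *
show(); grab('wrist','w2');show(); 
cv2.imwrite('pics/w2a.png',cv2.resize(cv2.imread('pics/w2.png')[140:330,220:420],None,fx=3,fy=3,interpolation=cv2.INTER_CUBIC))
E
```

```text
t 3.0 tcp [503.2 104.   39.8] q [ 6.077e-01  7.942e-01 -4.000e-04 -4.000e-04] F [-0.2  0.3 -0.2] T [-0.11  0.02 -0.03] g 0.503
t 3.05 tcp [502.1 103.7  38.2] q [ 0.6077  0.7942 -0.0016 -0.0013] F [-1.1  0.6 -1.1] T [-0.15  0.02  0.01] g 0.501
```

View pics/w2a.png

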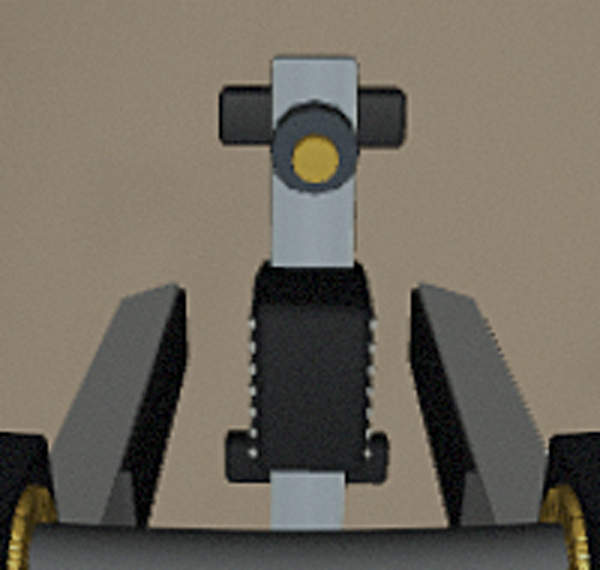

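```bash
python3 - <<'E'
from h import *
d=load('w2'); W=wcloud(d)
c=lambda l:np.array(l)/3+np.array([220,140])
x,r=fit(d,[(-150,12,52),(-150,-12,52),(-110,12,52),(-110,-12,52)],c([(370,303),(253,303),(365,470),(252,470)]),[540,-30,-1.3])
print(x,np.degrees(x[2]),r.round(1).tolist(),x[:2]-130*np.array([np.cos(x[2]),np.sin(x[2])]))
x,r=fit(d,[(-195,9,30.5),(-195,-9,30.5)],c([(357,58),(273,58)]),[540,-30,-1.3])
print(x,np.degrees(x[2]),x[:2]-130*np.array([np.cos(x[2]),np.sin(x[2])]))
for n,f in (('wrist',W),('scene',cloud(load('scene0'))),('side',cloud(load('side0')))):
    m=(np.abs(f[...,0]-509)<35)&(np.abs(f[...,1]-95)<35)&(f[...,2]>49)&(f[...,2]<56)
    print(n,f[m].mean(0).round(1),cv2.minAreaRect(f[m][:,:2].astype(np.float32)))
show()
E
```

```text
[541.58926169 -29.64873003  -1.31439365] -75.30920898807793 [[1.0, -0.7], [-1.1, -0.9], [0.1, 1.1], [0.1, 0.9]] [508.62093993  96.10137836]
[544.1115034  -29.58726349  -1.30432897] -74.73254507346562 [509.8792377   95.82466571]
wrist [508.4  98.7  52. ] ((509.5140380859375, 96.28372192382812), (62.98676681518555, 40.446678161621094), 15.278291702270508)
scene [507.5  91.4  51.3] ((508.4598693847656, 91.6377944946289), (27.156105041503906, 42.53414535522461), 16.67058753967285)
side [508.5  97.4  52.1] ((507.8958435058594, 94.51412200927734), (26.071348190307617, 41.07666778564453), 14.003303527832031)
t 3.05 tcp [502.1 103.7  38.2] q [ 0.6077  0.7942 -0.0016 -0.0013] F [-1.1  0.6 -1.1] T [-0.15  0.02  0.01] g 0.501
```

arm_command(moves=[-4.9, 2.0, 0, 0, 0, 0.25, 0.5, -4.9, 2.1, 0, 0, 0, 0.25, 0.5, 0, 0, 0, 0, 0, 0, 0.5], force=20)

```text
t: 3.35
tcp_pos: [511.9, 94.3, 41.9]
orientation: [0.612, 0.791, 0.001, 0.001]
ft_force: [0.1, -0.3, 0.3]
grip_width: 0.499
```

```bash
python3 - <<'E'
from h import *
show()
E
```

```text
t 3.35 tcp [511.9  94.3  41.9] q [6.120e-01 7.908e-01 6.000e-04 1.100e-03] F [ 0.1 -0.3  0.3] T [-0.14  0.06  0.  ] g 0.499
```

arm_command(moves=[1, -1, 8, 0, 0, 0, 0.5, 0.5, -1, 8, 0, 0, 0, 0.5, 0, 0, 7, 0, 0, 0, 0.5, 0, 0, 0, 0, 0, 0, 0.5, 0, 0, 0, 0, 0, 0, 0.5])

```text
t: 3.85
tcp_pos: [507.8, 96.2, 17.6]
orientation: [0.611, 0.791, -0.0, -0.0]
ft_force: [-0.5, 0.2, 0.4]
grip_width: 0.497
```

```bash
python3 - <<'E'
from h import *
show()
E
```

```text
t 3.85 tcp [507.8  96.2  17.6] q [ 6.114e-01  7.913e-01 -3.000e-04 -3.000e-04] F [-0.5  0.2  0.4] T [-0.03  0.01 -0.01] g 0.497
```

arm_command(moves=[0, 0, 0, 0, 0, 0, 0.15, 0, 0, 0, 0, 0, 0, 0.15, 0, 0, 0, 0, 0, 0, 0.15, 0, 0, 0, 0, 0, 0, 0.15], force=25)

```text
t: 4.25
tcp_pos: [508.2, 96.3, 18.2]
orientation: [0.611, 0.791, 0.0, 0.0]
ft_force: [-0.9, -0.9, 1.8]
grip_width: 0.254
```

```bash
python3 - <<'E'
from h import *
show()
E
```

```text
t 4.25 tcp [508.2  96.3  18.2] q [6.115e-01 7.913e-01 2.000e-04 1.000e-04] F [-0.9 -0.9  1.8] T [-0.05  0.02 -0.02] g 0.254
```

```bash
python3 - <<'E'
from h import *
plan([((508.2,96.3,19),104.6),((537.3,98.9,19),94.7)],[1,6],.15,start=(508.2,96.3,18),Rstart=Rdown(104.6))
E
```

```text
[0.0, 0.0, -1.0, 0.0, 0.0, 0.0, 0.15]
-> [508.2  96.3  19. ] [508.2  96.3  19. ]
[-0.8, 4.8, 0.0, 0.0, 0.0, 1.65, 0.15, -0.7, 4.8, 0.0, 0.0, 0.0, 1.65, 0.15, -0.5, 4.8, 0.0, 0.0, 0.0, 1.65, 0.15, -0.4, 4.9, 0.0, 0.0, 0.0, 1.65, 0.15, -0.2, 4.9, 0.0, 0.0, 0.0, 1.65, 0.15, -0.1, 4.9, 0.0, 0.0, 0.0, 1.65, 0.15]
-> [537.35  98.93  19.  ] [537.3  98.9  19. ]
```

arm_command(moves=[0, 0, -1, 0, 0, 0, 0.15, -0.8, 4.8, 0, 0, 0, 1.65, 0.15, -0.7, 4.8, 0, 0, 0, 1.65, 0.15, -0.5, 4.8, 0, 0, 0, 1.65, 0.15, -0.4, 4.9, 0, 0, 0, 1.65, 0.15, -0.2, 4.9, 0, 0, 0, 1.65, 0.15, -0.1, 4.9, 0, 0, 0, 1.65, 0.15, 0, 0, 0, 0, 0, 0, 0.15, 0, 0, 0, 0, 0, 0, 0.15, 0, 0, 0, 0, 0, 0, 0.15])

```text
t: 5.25
tcp_pos: [536.8, 98.9, 18.9]
orientation: [0.677, 0.736, -0.0, -0.0]
ft_force: [1.0, -0.6, -3.1]
grip_width: 0.258
```

```bash
python3 - <<'E'
from h import *
show(); grab('scene','s1'); grab('side','d1');
a=cv2.imread('pics/s1.png')[170:270,230:370]; cv2.imwrite('pics/s1c.png',cv2.resize(a,None,fx=5.5,fy=5.5,interpolation=cv2.INTER_CUBIC))
a=cv2.imread('pics/d1.png')[180:290,270:400]; cv2.imwrite('pics/d1c.png',cv2.resize(a,None,fx=5.4,fy=5.4,interpolation=cv2.INTER_CUBIC))
E
```

```text
t 5.25 tcp [536.8  98.9  18.9] q [ 6.774e-01  7.356e-01 -2.000e-04 -3.000e-04] F [ 1.  -0.6 -3.1] T [-0.01  0.06  0.03] g 0.258
```

View pics/s1c.png

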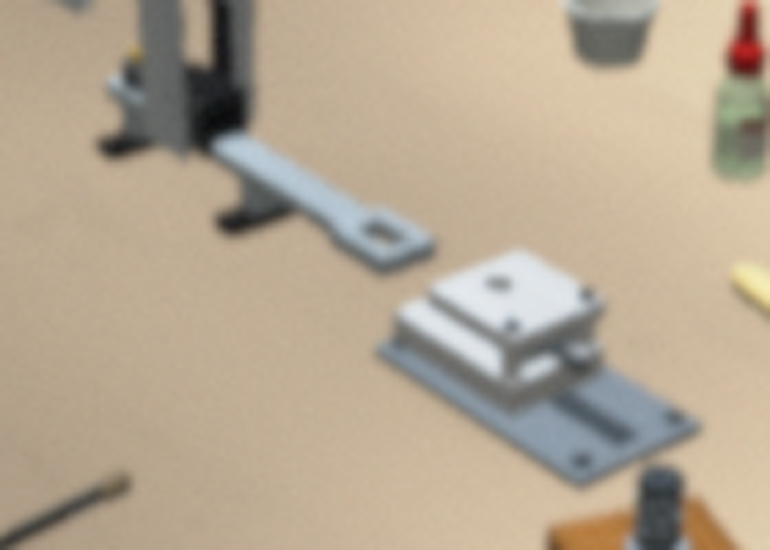

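View pics/d1c.png

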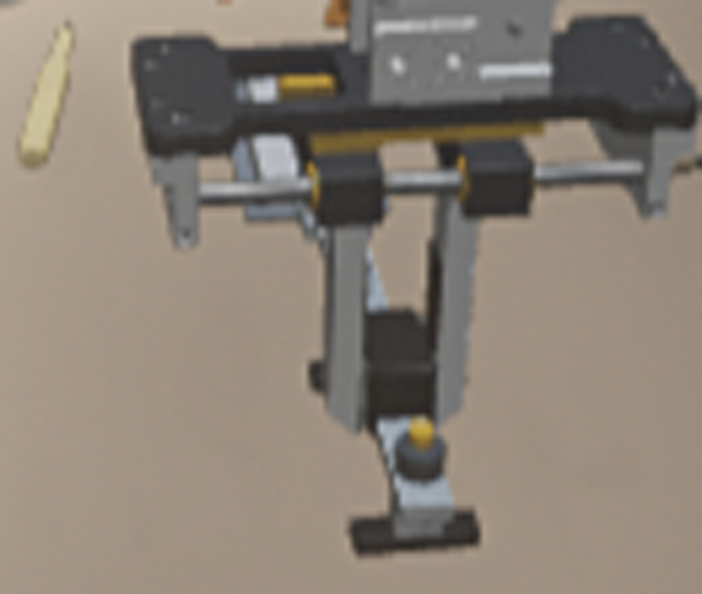

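```bash
python3 - <<'E'
from h import *
def fitp(d,loc,px,x0):
    loc=np.array(loc,float);px=np.array(px,float);K,T=d['K'],np.linalg.inv(d['T'])
    def pr(x):
        c,s=np.cos(x[2]),np.sin(x[2]); P=np.c_[x[0]+c*loc[:,0]-s*loc[:,1],x[1]+s*loc[:,0]+c*loc[:,1],loc[:,2]]
        q=P@T[:3,:3].T+T[:3,3]; return np.c_[q[:,0]/q[:,2]*K[0,0]+K[0,2],q[:,1]/q[:,2]*K[1,1]+K[1,2]]
    r=least_squares(lambda x:(pr(x)-px).ravel(),x0,x_scale=[1,1,.01]); return r.x,pr(r.x)-px
d=load('s1'); c=lambda l:np.array(l)/5.5+np.array([230,170])-0.4
b,r=fitp(d,[(-45,-32,6),(80,-32,6),(80,32,6)],c([(376,349),(580,480),(700,424)]),[553,-113,-1.5]); print('base',b,np.degrees(b[2]),r.round(1).tolist())
e,r=fitp(d,[(18,14,31.5),(18,-14,31.5),(-18,-14,31.5)],c([(436,240),(384,263),(330,228)]),[554,-33,-1.5]); print('eye',e,np.degrees(e[2]),r.round(1).tolist())
y,r=fitp(d,[(-15,-24,40.5),(-15,24,40.5),(36,24,40.5),(36,-24,40.5)],c([(428,285),(519,249),(605,302),(508,344)]),[554,-113,-1.5]); print('ear',y,np.degrees(y[2]),r.round(1).tolist())
u=np.array([np.cos(b[2]),np.sin(b[2])]);n=np.array([-u[1],u[0]])
for q in (e,y): print((q[:2]-b[:2])@u,(q[:2]-b[:2])@n)
W=cloud(d)
m=(W[...,0]>500)&(W[...,0]<600)&(W[...,1]>-60)&(W[...,1]<-10)&(W[...,2]>26)&(W[...,2]<36);print(cv2.minAreaRect(W[m][:,:2].astype(np.float32)))
m=(W[...,0]>500)&(W[...,0]<600)&(W[...,1]>-10)&(W[...,1]<40)&(W[...,2]>28)&(W[...,2]<36);print(cv2.minAreaRect(W[m][:,:2].astype(np.float32)))
m=(W[...,0]>500)&(W[...,0]<600)&(W[...,1]>-160)&(W[...,1]<-60)&(W[...,2]>37)&(W[...,2]<44);print(cv2.minAreaRect(W[m][:,:2].astype(np.float32)))
E
```

```text
base [ 551.91917375 -115.09285091   -1.4973678 ] -85.79285530516363 [[-0.7, -0.8], [-0.1, 0.5], [0.8, 0.1]]
eye [545.31238438 -37.34276513  -1.48359203] -85.00356158908271 [[0.2, 0.1], [-0.1, -0.2], [-0.2, 0.1]]
ear [ 551.42980988 -109.2640489    -1.51284208] -86.67946650606264 [[-0.4, 0.3], [0.3, 0.3], [-0.1, -0.0], [0.1, -0.6]]
-78.02526647191455 -0.8850409546604319
-5.848996344454224 -0.060429366805606254
((546.6383056640625, -32.80844497680664), (29.520776748657227, 44.493385314941406), 5.904609680175781)
((542.5933837890625, 14.664974212646484), (19.897907257080078, 51.5004997253418), 6.405645847320557)
((553.73828125, -117.80075073242188), (50.85226821899414, 55.384033203125), 5.15217924118042)
```

arm_command(moves=[-5, 0.4, 0, 0, 0, 0, 0.15, -5, 0, 0, 0, 0, 0, 0.15, -5, 0, 0, 0, 0, 0, 0.15, -4, 0, 0, 0, 0, 0, 0.15, -3, 0, 0, 0, 0, 0, 0.15, -3, 0, 0, 0, 0, 0, 0.15, -3, 0, 0, 0, 0, 0, 0.15, -2, 0, 0, 0, 0, 0, 0.15])

```text
t: 6.15
tcp_pos: [540.1, 68.7, 18.9]
orientation: [0.677, 0.736, -0.0, 0.0]
ft_force: [0.5, -1.2, -3.1]
grip_width: 0.256
```

arm_command(moves=[-2, 0, 0, 0, 0, 0, 0.15, -3, 0, 0, 0, 0, 0, 0.15, -3, 0, 0, 0, 0, 0, 0.15])

```text
t: 6.45
tcp_pos: [540.8, 60.9, 18.9]
orientation: [0.677, 0.736, -0.0, -0.0]
ft_force: [-0.0, -0.4, -3.6]
grip_width: 0.253
```

```bash
python3 - <<'E'
from h import *
show(); grab('scene','s2')
a=cv2.imread('pics/s2.png')[170:270,230:370]; cv2.imwrite('pics/s2c.png',cv2.resize(a,None,fx=5.5,fy=5.5,interpolation=cv2.INTER_CUBIC));show()
E
```

```text
t 6.45 tcp [540.8  60.9  18.9] q [ 0.6773  0.7357 -0.     -0.    ] F [-0.  -0.4 -3.6] T [-0.04  0.08  0.03] g 0.253
t 6.5 tcp [540.9  60.1  19. ] q [ 6.777e-01  7.354e-01 -2.000e-04  2.000e-04] F [ 0.7 -1.5 -2.9] T [-0.14  0.08 -0.05] g 0.25
```

View pics/s2c.png

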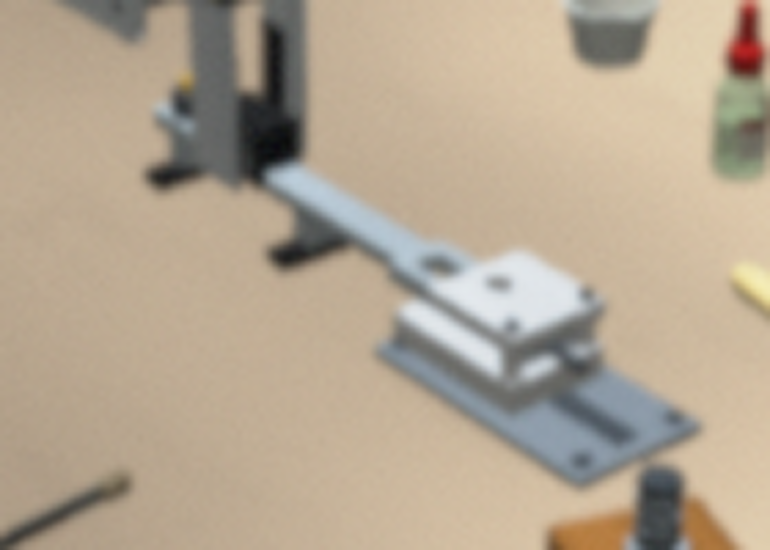

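The eye, at (437,262) in the crop, lies over the lower ear and is about to go under the upper ear. The force is still free, so I go on slowly.

arm_command(moves=[-2, 0, 0, 0, 0, 0, 0.15, -2, 0, 0, 0, 0, 0, 0.15, -2, 0, 0, 0, 0, 0, 0.15, -2, 0, 0, 0, 0, 0, 0.15, -2, 0, 0, 0, 0, 0, 0.15])

```text
t: 7.0
tcp_pos: [541.6, 50.9, 19.0]
orientation: [0.677, 0.736, 0.0, 0.0]
ft_force: [-0.7, -0.3, -3.4]
grip_width: 0.256
```

arm_command(moves=[-2, 0, 0, 0, 0, 0, 0.15, -2, 0, 0, 0, 0, 0, 0.15, -2, 0, 0, 0, 0, 0, 0.15, -2, 0, 0, 0, 0, 0, 0.15])

```text
t: 7.4
tcp_pos: [542.2, 43.0, 19.0]
orientation: [0.677, 0.736, -0.0, -0.0]
ft_force: [0.2, -0.8, -2.8]
grip_width: 0.257
```

```bash
python3 - <<'E'
from h import *
show()
E
```

```text
t 7.4 tcp [542.2  43.   19. ] q [ 0.6774  0.7356 -0.     -0.    ] F [ 0.2 -0.8 -2.8] T [ 0.02  0.08 -0.01] g 0.257
```

arm_command(moves=[-1.5, 0, 0, 0, 0, 0, 0.15, -1.5, 0, 0, 0, 0, 0, 0.15, -1.5, 0, 0, 0, 0, 0, 0.15, -1, 0, 0, 0, 0, 0, 0.15, -1, 0, 0, 0, 0, 0, 0.15, -1, 0, 0, 0, 0, 0, 0.15])

```text
t: 8.0
tcp_pos: [542.8, 35.6, 18.9]
orientation: [0.677, 0.736, -0.0, -0.0]
ft_force: [-0.5, 0.3, -3.3]
grip_width: 0.25
```

arm_command(moves=[-1, 0, 0, 0, 0, 0, 0.15, -1, 0, 0, 0, 0, 0, 0.15, -1, 0, 0, 0, 0, 0, 0.15])

```text
t: 8.3
tcp_pos: [543.1, 32.6, 19.0]
orientation: [0.677, 0.736, -0.0, 0.0]
ft_force: [0.5, 0.5, -3.4]
grip_width: 0.256
```

arm_command(moves=[-1, 0, 0, 0, 0, 0, 0.15, -1, 0, 0, 0, 0, 0, 0.15, -1, 0, 0, 0, 0, 0, 0.15])

```text
t: 8.6
tcp_pos: [543.3, 29.6, 19.0]
orientation: [0.677, 0.736, 0.0, -0.0]
ft_force: [-0.8, 0.4, -3.6]
grip_width: 0.25
```

arm_command(moves=[-1, 0, 0, 0, 0, 0, 0.15, -1, 0, 0, 0, 0, 0, 0.15])

```text
t: 8.8
tcp_pos: [543.5, 27.6, 19.0]
orientation: [0.677, 0.736, 0.0, -0.0]
ft_force: [0.2, -0.1, -2.7]
grip_width: 0.253
```

arm_command(moves=[-1, 0, 0, 0, 0, 0, 0.15, -1, 0, 0, 0, 0, 0, 0.15])

```text
t: 9.0
tcp_pos: [543.7, 25.6, 19.0]
orientation: [0.677, 0.736, -0.0, -0.0]
ft_force: [1.4, 0.0, -2.8]
grip_width: 0.255
```

arm_command(moves=[-1, 0, 0, 0, 0, 0, 0.15, -1, 0, 0, 0, 0, 0, 0.15])

```text
t: 9.2
tcp_pos: [543.8, 23.6, 18.9]
orientation: [0.677, 0.736, -0.0, -0.0]
ft_force: [0.3, 0.4, -3.7]
grip_width: 0.251
```

arm_command(moves=[-1, 0, 0, 0, 0, 0, 0.15])

```text
t: 9.3
tcp_pos: [543.9, 22.6, 18.9]
orientation: [0.677, 0.736, -0.0, -0.0]
ft_force: [-0.7, 0.6, -2.0]
grip_width: 0.253
```

arm_command(moves=[-1, 0, 0, 0, 0, 0, 0.15])

```text
t: 9.4
tcp_pos: [544.0, 21.6, 19.0]
orientation: [0.677, 0.736, 0.0, -0.0]
ft_force: [0.1, 0.2, -2.6]
grip_width: 0.255
```

arm_command(moves=[-1, 0, 0, 0, 0, 0, 0.15])

```text
t: 9.5
tcp_pos: [544.1, 20.6, 18.9]
orientation: [0.677, 0.736, -0.0, -0.0]
ft_force: [1.1, -0.6, -3.1]
grip_width: 0.254
```

arm_command(moves=[-1, 0, 0, 0, 0, 0, 0.15])

```text
t: 9.6
tcp_pos: [544.1, 19.6, 18.9]
orientation: [0.677, 0.736, -0.0, -0.0]
ft_force: [0.1, 0.6, -2.6]
grip_width: 0.254
```

arm_command(moves=[-1, 0, 0, 0, 0, 0, 0.15])

```text
t: 9.7
tcp_pos: [544.1, 19.3, 18.9]
orientation: [0.677, 0.736, 0.0, -0.0]
ft_force: [-0.4, 2.7, -1.5]
grip_width: 0.257
```

arm_command(moves=[-0.5, 0, 0, 0, 0, 0, 0.15])

```text
t: 9.8
tcp_pos: [544.1, 19.3, 19.0]
orientation: [0.677, 0.736, 0.0, -0.001]
ft_force: [-1.0, 3.2, -2.2]
grip_width: 0.25
```

```bash
python3 - <<'E'
from h import *
show()
E
```

```text
t 9.8 tcp [544.1  19.3  19. ] q [ 6.772e-01  7.358e-01  3.000e-04 -7.000e-04] F [-1.   3.2 -2.2] T [ 0.68  0.12 -0.01] g 0.25
```

arm_command(moves=[2, 0, 0, 0, 0, 0, 0.15, 2, 0, 0, 0, 0, 0, 0.15, 2.2, 0, 0, 0, 0, 0, 0.15, 0, 0, 0, 0, 0, 0, 0.15, 0, 0, 0, 0, 0, 0, 0.15])

```text
t: 10.3
tcp_pos: [543.8, 24.3, 18.9]
orientation: [0.677, 0.736, -0.0, 0.0]
ft_force: [0.1, -1.1, -2.9]
grip_width: 0.258
```

```bash
python3 - <<'E'
from h import *
show()
E
```

```text
t 10.3 tcp [543.8  24.3  18.9] q [ 6.774e-01  7.356e-01 -1.000e-04  1.000e-04] F [ 0.1 -1.1 -2.9] T [-0.04  0.08 -0.03] g 0.258
```

arm_command(moves=[0, 0, 0.5, 0, 0, 0, 0.15, 0, 0, 0.5, 0, 0, 0, 0.15, 0, 0, 0, 0, 0, 0, 0.15])

```text
t: 10.6
tcp_pos: [543.8, 24.2, 18.2]
orientation: [0.677, 0.736, 0.0, 0.0]
ft_force: [-1.3, 0.3, 0.6]
grip_width: 0.25
```

arm_command(moves=[0, 0, 0, 0, 0, 0, 0.3, 0, 0, 0, 0, 0, 0, 0.5, 0, 0, 0, 0, 0, 0, 0.5, 0, 0, 0, 0, 0, 0, 0.5])

```text
t: 11.0
tcp_pos: [543.9, 24.3, 18.0]
orientation: [0.677, 0.736, 0.0, 0.0]
ft_force: [-0.1, -0.5, -0.2]
grip_width: 0.495
```

```bash
python3 - <<'E'
from h import *
show()
u=np.array([np.cos(np.radians(-85.3)),np.sin(np.radians(-85.3))])
plan([((543.8,24.3,120),94.7),((545,-80,230),94.7)],[5,5],.6,start=(543.8,24.3,18),Rstart=Rdown(94.7))
E
```

```text
t 11.0 tcp [543.9  24.3  18. ] q [6.774e-01 7.356e-01 1.000e-04 1.000e-04] F [-0.1 -0.5 -0.2] T [-0.1   0.1  -0.03] g 0.495
[0.0, 0.0, -20.4, 0.0, 0.0, 0.0, 0.6, 0.0, 0.0, -20.4, 0.0, 0.0, 0.0, 0.6, 0.0, 0.0, -20.4, 0.0, 0.0, 0.0, 0.6, 0.0, 0.0, -20.4, 0.0, 0.0, 0.0, 0.6, 0.0, 0.0, -20.4, 0.0, 0.0, 0.0, 0.6]
-> [543.8  24.3 120. ] [543.8  24.3 120. ]
[-20.8, -1.5, -22.0, 0.0, 0.0, 0.0, 0.6, -20.8, -1.5, -22.0, 0.0, 0.0, 0.0, 0.6, -20.8, -1.5, -22.0, 0.0, 0.0, 0.0, 0.6, -20.8, -1.4, -22.0, 0.0, 0.0, 0.0, 0.6, -20.8, -1.5, -22.0, 0.0, 0.0, 0.0, 0.6]
-> [544.95 -79.96 230.  ] [545. -80. 230.]
```

arm_command(moves=[0, 0, -12, 0, 0, 0, 0.5, 0, 0, -25, 0, 0, 0, 0.5, 0, 0, -35, 0, 0, 0, 0.5, 0, 0, -35, 0, 0, 0, 0.5, -38, -3, -10, 0, 0, 0, 0.5, -42, -3, 0, 0, 0, 0, 0.5, -42, -3, 0, 0, 0, 0, 0.5, -42, -3, 0, 0, 0, 0, 0.5, -30, -2, 0, 0, 0, 0, 0.5, 0, 0, 0, 0, 0, 0, 0.5])

```text
t: 12.0
tcp_pos: [545.1, -176.6, 136.3]
orientation: [0.68, 0.733, -0.001, 0.002]
ft_force: [0.1, 0.0, 1.2]
grip_width: 0.502
```

arm_command(moves=[0, 0, 0, 0, 0, 0, 0.5, 0, 0, 0, 0, 0, 0, 0.5])

```text
t: 12.2
tcp_pos: [545.9, -168.3, 135.2]
orientation: [0.677, 0.736, 0.0, -0.0]
ft_force: [0.7, 0.2, -0.5]
grip_width: 0.502
```

```bash
python3 - <<'E'
from h import *
show(); grab('wrist','w3')
a=cv2.imread('pics/w3.png'); cv2.imwrite('pics/w3a.png',a[:,100:540])
E
```

```text
t 12.2 tcp [ 545.9 -168.3  135.2] q [ 6.768e-01  7.362e-01  5.000e-04 -5.000e-04] F [ 0.7  0.2 -0.5] T [-0.06  0.07  0.02] g 0.502
```

View pics/w3.png

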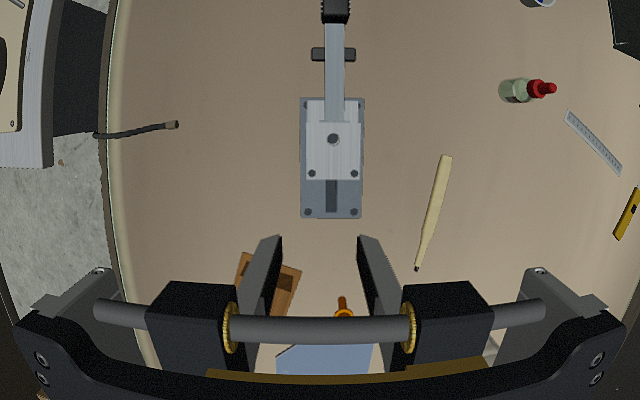

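The strap bar at (334,80) enters the yoke at (333,150), and the visible ear hole is at (333,139). I enlarge it and measure the strap's offset from the yoke.

```bash
python3 - <<'E'
from h import *
a=cv2.imread('pics/w3.png'); cv2.imwrite('pics/w3a.png',cv2.resize(a[90:225,285:380],None,fx=4.4,fy=4.4,interpolation=cv2.INTER_CUBIC))
cv2.imwrite('pics/w3b.png',cv2.resize(a[0:130,285:380],None,fx=4.4,fy=4.4,interpolation=cv2.INTER_CUBIC))
E
```

```text
(no output)
```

View pics/w3a.png

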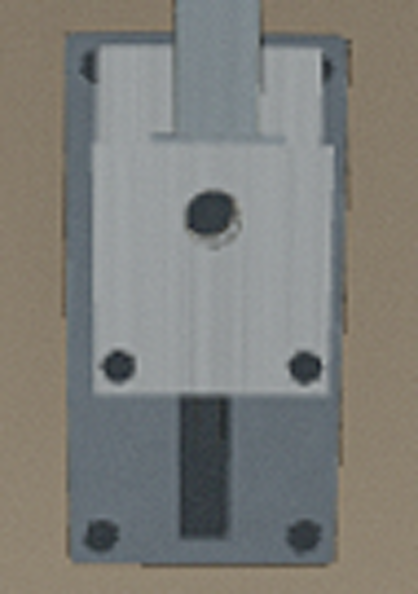

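View pics/w3b.png

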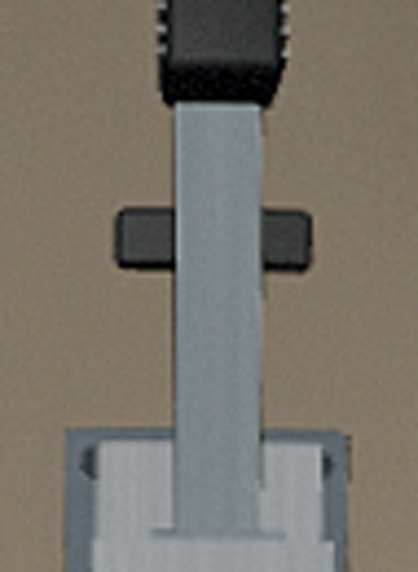

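```bash
python3 - <<'E'
from h import *
d=load('w3')
c=lambda l:np.array(l)/4.4+np.array([285,90])-.4
c2=lambda l:np.array(l)/4.4+np.array([285,0])-.4
b,r=fit(d,[(-45,-32,6),(-45,32,6),(80,-32,6),(80,32,6)],c([(66,32),(348,36),(70,562),(335,562)]),[554,-109,-1.5]); print('base',b.round(2),np.degrees(b[2]),r.round(1).tolist())
y,r=fit(d,[(-15,-24,40.5),(-15,24,40.5),(36,-24,40.5),(36,24,40.5)],c([(92,144),(335,146),(93,396),(330,396)]),[554,-109,-1.5]); print('ear',y.round(2),np.degrees(y[2]),r.round(1).tolist())
u=np.array([np.cos(b[2]),np.sin(b[2])]);n=np.array([-u[1],u[0]]); f=lambda h:(round((h[:2]-b[:2])@u,2),round((h[:2]-b[:2])@n,2))
print('ear in base',f(y))
print('hole px->',f(wray(d,*c((213,217)),40.5)), wray(d,*c((213,217)),40.5))
for s in [c2((176,105)),c2((261,105)),c((172,130)),c((260,130))]: print('bar edge',f(wray(d,*s,30.5)))
for s in [c((152,136)),c((286,136))]: print('eye back',f(wray(d,*s,30.5)))
W=wcloud(d); 
for nm,(u_,v_) in dict(hole=(333,139),ear=(333,165),low=(310,108)).items(): print(nm,W[v_,u_])
E
```

```text
base [ 553.8  -109.76   -1.49] -85.29832955070906 [[-0.4, -0.5], [0.5, -0.7], [-0.2, 0.6], [0.2, 0.7]]
ear [ 553.41 -105.54   -1.49] -85.1825833255173 [[0.3, 0.2], [-0.4, 0.2], [0.5, -0.3], [-0.4, -0.2]]
ear in base (np.float64(-4.24), np.float64(-0.03))
hole px-> (np.float64(-4.72), np.float64(-0.13)) [ 553.28049319 -105.0695936    40.5       ]
bar edge (np.float64(-112.95), np.float64(-7.6))
bar edge (np.float64(-113.33), np.float64(10.02))
bar edge (np.float64(-22.2), np.float64(-8.26))
bar edge (np.float64(-22.39), np.float64(9.92))
eye back (np.float64(-20.93), np.float64(-12.38))
eye back (np.float64(-21.23), np.float64(15.33))
hole [ 554.89831202 -107.1215825     8.32429413]
ear [ 555.32116838 -128.16110198   42.00294931]
low [530.16738458 -78.76548255  19.05123318]
```

The wrist view gives the visible hole at base x = -4.7, the eye middle about 1.7 mm past it, and the strap about 1.0 mm off sideways. I regrip the block to take out that millimetre before pinning.

arm_command(moves=[30, 2, 0, 0, 0, 0, 0.5, 42, 2.9, 0, 0, 0, 0, 0.5, 42, 3, 0, 0, 0, 0, 0.5, 42, 3, 0, 0, 0, 0, 0.5, 36.2, 2, 10, 0, 0, 0, 0.5, 0, 0, 32, 0, 0, 0, 0.5, 0, 0, 30, 0, 0, 0, 0.5, 0, 0, 15, 0, 0, 0, 0.5, 0, 0, 0, 0, 0, 0, 0.5, 0, 0, 0, 0, 0, 0, 0.5])

```text
t: 13.25
tcp_pos: [542.8, 23.4, 48.2]
orientation: [0.677, 0.736, 0.0, -0.0]
ft_force: [-0.3, -0.3, -0.7]
grip_width: 0.501
```

arm_command(moves=[0, 0, 10, 0, 0, 0, 0.5, 0, 0, 10, 0, 0, 0, 0.5, 0, 0, 9, 0, 0, 0, 0.5, 0, 0, 0, 0, 0, 0, 0.5, 0, 0, 0, 0, 0, 0, 0.5])

```text
t: 13.75
tcp_pos: [542.6, 22.3, 18.7]
orientation: [0.678, 0.735, -0.0, -0.0]
ft_force: [0.7, -0.8, 0.1]
grip_width: 0.502
```

```bash
python3 - <<'E'
from h import *
s=show(); p=np.array(s['tcp_pos'][:2])-[553.8,-109.76]; u=np.array([np.cos(np.radians(-85.25)),np.sin(np.radians(-85.25))]); print(p@u,p@[-u[1],u[0]])
E
```

```text
t 13.75 tcp [542.6  22.3  18.7] q [ 6.775e-01  7.355e-01 -2.000e-04 -2.000e-04] F [ 0.7 -0.8  0.1] T [-0.04 -0.   -0.04] g 0.502
-132.5615091857339 -0.21208200450019954
```

arm_command(moves=[0, 0, 0, 0, 0, 0, 0.15, 0, 0, 0, 0, 0, 0, 0.15, 0, 0, 0, 0, 0, 0, 0.15, 0, 0, 0, 0, 0, 0, 0.15, 0, 0, 0, 0, 0, 0, 0.15], force=12)

```text
t: 14.25
tcp_pos: [543.3, 22.5, 19.2]
orientation: [0.677, 0.736, 0.0, 0.0]
ft_force: [0.6, 0.1, 1.9]
grip_width: 0.252
```

arm_command(moves=[0, 0, 0, 0, 0, 0, 0.4, 0, 0, 0, 0, 0, 0, 0.5, 0, 0, 0, 0, 0, 0, 0.5, 0, 0, 0, 0, 0, 0, 0.5, 0, 0, -12, 0, 0, 0, 0.5, 0, 0, -25, 0, 0, 0, 0.5, 0, 0, -35, 0, 0, 0, 0.5, 0, 0, -35, 0, 0, 0, 0.5])

```text
t: 15.05
tcp_pos: [542.4, 22.4, 127.6]
orientation: [0.678, 0.735, -0.0, -0.0]
ft_force: [1.4, -0.1, 0.1]
grip_width: 0.501
```

arm_command(moves=[-36.5, -3, -10, 0, 0, 0, 0.5, -42, -3, 0, 0, 0, 0, 0.5, -42, -3, 0, 0, 0, 0, 0.5, -42, -2.9, 0, 0, 0, 0, 0.5, -30, -2, 0, 0, 0, 0, 0.5, 0, 0, 0, 0, 0, 0, 0.5, 0, 0, 0, 0, 0, 0, 0.5, 0, 0, 0, 0, 0, 0, 0.5])

```text
t: 15.85
tcp_pos: [544.9, -168.7, 136.2]
orientation: [0.677, 0.736, 0.0, -0.0]
ft_force: [0.0, 0.3, -0.5]
grip_width: 0.502
```

```bash
python3 - <<'E'
from h import *
show(); grab('wrist','w4')
a=cv2.imread('pics/w4.png'); cv2.imwrite('pics/w4a.png',cv2.resize(a[90:225,285:380],None,fx=4.4,fy=4.4,interpolation=cv2.INTER_CUBIC))
cv2.imwrite('pics/w4b.png',cv2.resize(a[0:130,285:380],None,fx=4.4,fy=4.4,interpolation=cv2.INTER_CUBIC))
E
```

```text
t 15.85 tcp [ 544.9 -168.7  136.2] q [ 6.768e-01  7.362e-01  4.000e-04 -5.000e-04] F [ 0.   0.3 -0.5] T [-0.06  0.06 -0.06] g 0.502
```

View pics/w4a.png

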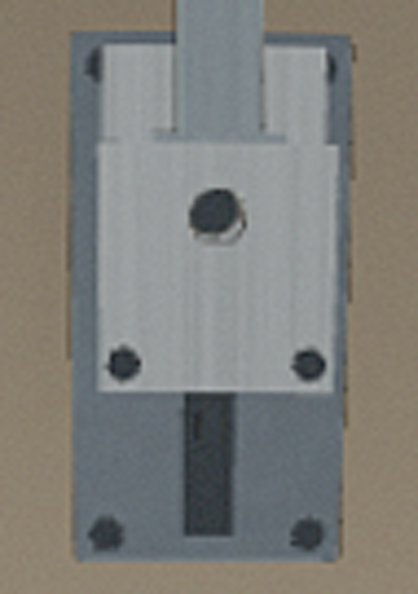

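View pics/w4b.png

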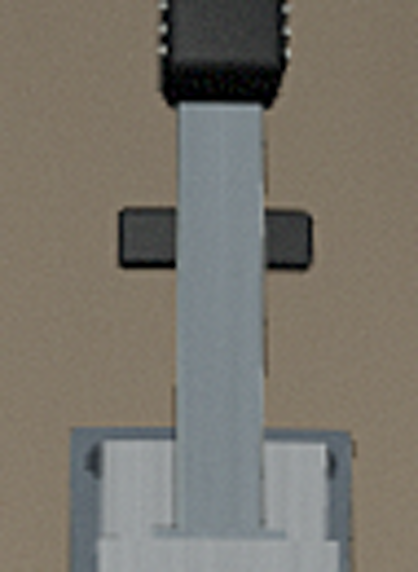

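```bash
python3 - <<'E'
from h import *
d=load('w4')
c=lambda l:np.array(l)/4.4+np.array([285,90])-.4
c2=lambda l:np.array(l)/4.4+np.array([285,0])-.4
b,r=fit(d,[(-45,-32,6),(-45,32,6),(80,-32,6),(80,32,6)],c([(71,32),(351,36),(74,560),(340,560)]),[554,-109,-1.5]); print('base',b.round(2),np.degrees(b[2]),r.round(1).tolist())
y,r=fit(d,[(-15,-24,40.5),(-15,24,40.5),(36,-24,40.5),(36,24,40.5)],c([(97,143),(339,145),(98,393),(334,392)]),[554,-109,-1.5]); print('ear',y.round(2),np.degrees(y[2]),r.round(1).tolist())
u=np.array([np.cos(b[2]),np.sin(b[2])]);n=np.array([-u[1],u[0]]); f=lambda h:(round((h[:2]-b[:2])@u,2),round((h[:2]-b[:2])@n,2))
print('ear in base',f(y))
print('hole px->',f(wray(d,*c((217,216)),40.5)), wray(d,*c((217,216)),40.5))
for s in [c2((178,105)),c2((264,105)),c((176,130)),c((264,130))]: print('bar edge',f(wray(d,*s,30.5)))
for s in [c((153,136)),c((288,136))]: print('eye back',f(wray(d,*s,30.5)))
plan([((491,-282,136),94.7)],[4],.5,start=(545.3,-168.5,136),Rstart=Rdown(94.7))
E
```

```text
base [ 553.77 -109.91   -1.49] -85.23009763201861 [[-0.5, -0.5], [0.6, -0.7], [-0.0, 0.7], [-0.0, 0.7]]
ear [ 553.3  -105.45   -1.49] -85.10399997988654 [[0.3, 0.1], [-0.4, -0.0], [0.5, -0.2], [-0.4, 0.1]]
ear in base (np.float64(-4.48), np.float64(-0.09))
hole px-> (np.float64(-4.73), np.float64(-0.28)) [ 553.09045106 -105.21497594   40.5       ]
bar edge (np.float64(-113.14), np.float64(-8.04))
bar edge (np.float64(-113.52), np.float64(9.85))
bar edge (np.float64(-22.08), np.float64(-8.41))
bar edge (np.float64(-22.26), np.float64(9.84))
eye back (np.float64(-20.81), np.float64(-13.16))
eye back (np.float64(-21.09), np.float64(14.86))
[-27.2, -15.9, 0.0, 0.0, 0.0, 0.0, 0.5, -27.2, -15.8, 0.0, 0.0, 0.0, 0.0, 0.5, -27.1, -15.9, 0.0, 0.0, 0.0, 0.0, 0.5, -27.2, -15.8, 0.0, 0.0, 0.0, 0.0, 0.5]
-> [ 491.02 -282.03  136.  ] [ 491. -282.  136.]
```

The strap now lies within 0.8 mm of the yoke axis, and the eye's place along x is unchanged. On to the pin.

arm_command(moves=[-27.2, -15.9, 0, 0, 0, 0, 0.5, -27.2, -15.8, 0, 0, 0, 0, 0.5, -27.1, -15.9, 0, 0, 0, 0, 0.5, -27.2, -15.8, 0, 0, 0, 0, 0.5, 0, 0, 0, 0, 0, 0, 0.5, 0, 0, 0, 0, 0, 0, 0.5, 0, 0, 0, 0, 0, 0, 0.5])

```text
t: 16.6
tcp_pos: [491.6, -281.7, 135.8]
orientation: [0.676, 0.737, 0.001, -0.0]
ft_force: [-0.4, -0.8, 0.1]
grip_width: 0.498
```

```bash
python3 - <<'E'
from h import *
show(); grab('wrist','w5')
a=cv2.imread('pics/w5.png'); cv2.imwrite('pics/w5a.png',cv2.resize(a[160:310,230:410],None,fx=4,fy=4,interpolation=cv2.INTER_CUBIC))
E
```

```text
t 16.6 tcp [ 491.6 -281.7  135.8] q [ 6.763e-01  7.366e-01  6.000e-04 -4.000e-04] F [-0.4 -0.8  0.1] T [-0.08  0.05  0.01] g 0.498
```

View pics/w5a.png

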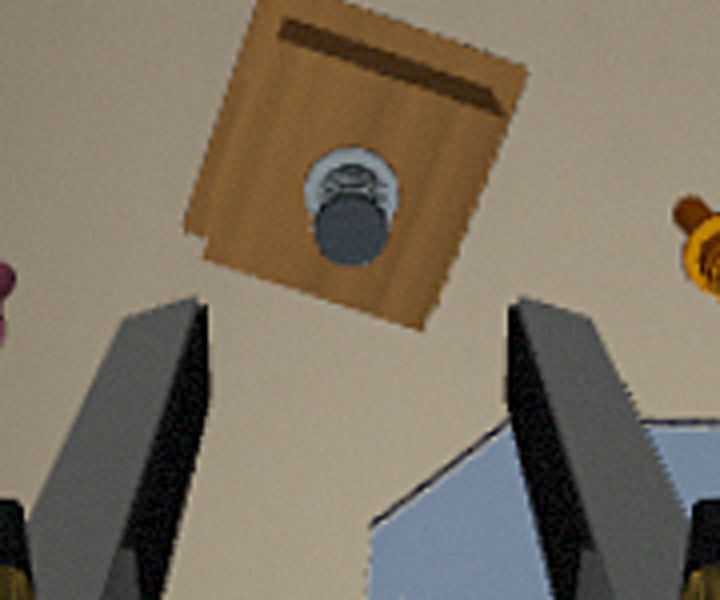

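The grey pin stands between the fingers, with its top at (351,230) and collar at (351,194) in the crop. The orange one is well outside, at (705,250).

```bash
python3 - <<'E'
from h import *
d=load('w5'); c=lambda l:np.array(l)/4+np.array([230,160])-.4
print(wray(d,*c((351,230)),72),wray(d,*c((314,230)),72),wray(d,*c((389,230)),72)); print(wray(d,*c((351,194)),44),wray(d,*c((305,194)),44),wray(d,*c((399,194)),44))
p=wray(d,*c((351,230)),72)
plan([((p[0],p[1],90),94.7)],[3],.5,start=(491.6,-281.7,135.9),Rstart=Rdown(94.7))
E
```

```text
[ 490.54476993 -281.554068     72.        ] [ 482.91400142 -282.21005315   72.        ] [ 498.38007986 -280.8875625    72.        ]
[ 490.4551309  -282.10180094   44.        ] [ 479.96812813 -282.99937708   44.        ] [ 501.39465685 -281.1692936    44.        ]
[0.1, -0.3, 15.3, 0.0, 0.0, 0.0, 0.5, 0.1, -0.4, 15.3, 0.0, 0.0, 0.0, 0.5, 0.0, -0.3, 15.3, 0.0, 0.0, 0.0, 0.5]
-> [ 490.59 -281.58   90.  ] [ 490.54476993 -281.554068     90.        ]
```

arm_command(moves=[0, -0.5, 20, 0, 0, 0, 0.4, 0, -0.6, 20, 0, 0, 0, 0.4, 0, 0, 20, 0, 0, 0, 0.4, 0, 0, 14, 0, 0, 0, 0.4, 0, 0, 8, 0, 0, 0, 0.4, 0, 0, 5.5, 0, 0, 0, 0.4, 0, 0, 0, 0, 0, 0, 0.4, 0, 0, 0, 0, 0, 0, 0.4])

```text
t: 17.45
tcp_pos: [489.8, -284.3, 48.9]
orientation: [0.677, 0.736, 0.0, 0.0]
ft_force: [-0.8, 0.6, 0.0]
grip_width: 0.399
```

arm_command(moves=[0, 0, 0, 0, 0, 0, 0.25, 0, 0, 0, 0, 0, 0, 0.1, 0, 0, 0, 0, 0, 0, 0.1, 0, 0, 0, 0, 0, 0, 0.1, 0, 0, 0, 0, 0, 0, 0.1], force=15)

```text
t: 17.95
tcp_pos: [489.7, -284.3, 48.8]
orientation: [0.677, 0.736, 0.0, 0.0]
ft_force: [-0.7, 0.0, 3.0]
grip_width: 0.164
```

```bash
python3 - <<'E'
from h import *
show()
E
```

```text
t 17.95 tcp [ 489.7 -284.3   48.8] q [6.774e-01 7.356e-01 1.000e-04 3.000e-04] F [-0.7  0.   3. ] T [-0.04  0.11 -0.01] g 0.164
```

arm_command(moves=[0, 0, 0, 0, 0, 0, 0.3, 0, 0, 0, 0, 0, 0, 0.3, 1.2, 0, 0, 0, 0, 0, 0.3, 1.2, 0, 0, 0, 0, 0, 0.3, 0, 0, 0, 0, 0, 0, 0.3, 0, 0, 0, 0, 0, 0, 0.1, 0, 0, 0, 0, 0, 0, 0.1, 0, 0, 0, 0, 0, 0, 0.1, 0, 0, 0, 0, 0, 0, 0.1], force=20)

```text
t: 18.85
tcp_pos: [489.3, -281.8, 48.5]
orientation: [0.677, 0.736, 0.0, 0.0]
ft_force: [0.2, -1.2, -0.1]
grip_width: 0.164
```

```bash
python3 - <<'E'
from h import *
show(); grab('wrist','w6')
a=cv2.imread('pics/w6.png'); cv2.imwrite('pics/w6a.png',cv2.resize(a[160:310,230:410],None,fx=4,fy=4,interpolation=cv2.INTER_CUBIC))
E
```

```text
t 18.85 tcp [ 489.3 -281.8   48.5] q [6.774e-01 7.356e-01 0.000e+00 1.000e-04] F [ 0.2 -1.2 -0.1] T [-0.06  0.01  0.  ] g 0.164
```

View pics/w6a.png

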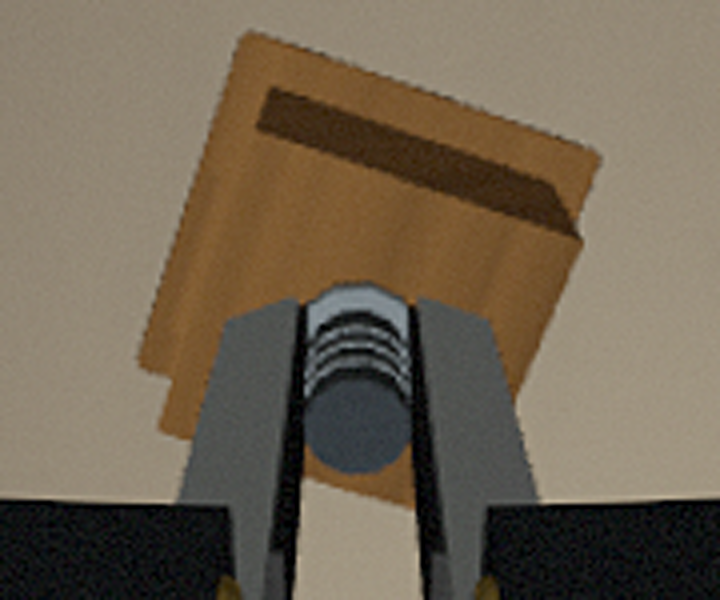

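The pin is held between the pads, its top disc at (358,421) in the crop and its collar seen at (358,300). I compute where it sits relative to the TCP.

```bash
python3 - <<'E'
from h import *
d=load('w6'); c=lambda l:np.array(l)/4+np.array([230,160])-.4
Rw=R.from_quat(d['o']).as_matrix()
for z in (71,72,73):
  p=wray(d,*c((358,421)),z); print(p,'tool',(Rw.T@(p-d['p'])).round(2))
p=wray(d,*c((358,283)),44); print('collar back edge',(Rw.T@(p-d['p'])).round(2))
E
```

```text
[ 489.66286681 -281.61292264   71.        ] tool [  0.14   0.36 -22.53]
[ 489.62044647 -281.10265176   72.        ] tool [  0.65   0.36 -23.53]
[ 489.57802614 -280.59238088   73.        ] tool [  1.16   0.36 -24.53]
collar back edge [10.89  0.37  4.47]
```

```bash
python3 - <<'E'
from h import *
plan([((553,-105.5,100),94.7)],[7],.1,start=(489.3,-281.8,100.5),Rstart=Rdown(94.7))
E
```

```text
[24.4, 11.1, 0.1, 0.0, 0.0, 0.0, 0.1, 24.3, 11.1, 0.1, 0.0, 0.0, 0.0, 0.1, 24.4, 11.1, 0.1, 0.0, 0.0, 0.0, 0.1, 24.3, 11.2, 0.1, 0.0, 0.0, 0.0, 0.1, 24.4, 11.1, 0.0, 0.0, 0.0, 0.0, 0.1, 24.3, 11.2, 0.1, 0.0, 0.0, 0.0, 0.1, 24.4, 11.1, 0.0, 0.0, 0.0, 0.0, 0.1]
-> [ 552.97 -105.49  100.  ] [ 553.  -105.5  100. ]
```

arm_command(moves=[0, 0, -3, 0, 0, 0, 0.1, 0, 0, -9, 0, 0, 0, 0.1, 0, 0, -13, 0, 0, 0, 0.1, 0, 0, -15, 0, 0, 0, 0.1, 0, 0, -12, 0, 0, 0, 0.1, 0, 0, 0, 0, 0, 0, 0.1])

```text
t: 19.5
tcp_pos: [490.4, -282.5, 102.8]
orientation: [0.677, 0.736, 0.0, 0.002]
ft_force: [-0.5, 0.1, -1.1]
grip_width: 0.167
```

arm_command(moves=[15, 7, 0, 0, 0, 0, 0.1, 24, 11, 0, 0, 0, 0, 0.1, 28, 13, 0, 0, 0, 0, 0.1, 28, 13, 0, 0, 0, 0, 0.1, 28, 13, 0, 0, 0, 0, 0.1, 24, 11, 0, 0, 0, 0, 0.1, 15, 6, 0, 0, 0, 0, 0.1, 8.5, 3.8, 0, 0, 0, 0, 0.1, 0, 0, 0, 0, 0, 0, 0.1, 0, 0, 0, 0, 0, 0, 0.1])

```text
t: 20.5
tcp_pos: [552.4, -106.5, 100.4]
orientation: [0.678, 0.735, -0.0, 0.0]
ft_force: [0.3, -0.1, -0.6]
grip_width: 0.163
```

```bash
cat >> h.py <<'E'
def tgt(x,y,z,a=94.7):
    s=show(); d=np.array([x,y,z])-s['tcp_pos']; print('tool delta',(Rdown(a).T@d).round(2), 'a',np.degrees(2*np.arctan2(s['orientation'][1],s['orientation'][0])).round(2))
E
python3 - <<'E'
from h import *
tgt(552.95,-105.5,86)
E
```

```text
t 20.5 tcp [ 552.4 -106.5  100.4] q [ 6.777e-01  7.353e-01 -4.000e-04  1.000e-04] F [ 0.3 -0.1 -0.6] T [-0.12  0.05 -0.06] g 0.163
tool delta [ 0.95  0.67 14.43] a 94.66
```

arm_command(moves=[0.5, 0.4, 5, 0, 0, 0, 0.1, 0.4, 0.3, 5, 0, 0, 0, 0.1, 0, 0, 4, 0, 0, 0, 0.1, 0, 0, 0, 0, 0, 0, 0.1, 0, 0, 0, 0, 0, 0, 0.1, 0, 0, 0, 0, 0, 0, 0.1])

```text
t: 21.1
tcp_pos: [553.5, -104.6, 86.5]
orientation: [0.677, 0.736, 0.0, 0.0]
ft_force: [-0.4, -0.0, 0.1]
grip_width: 0.162
```

```bash
python3 - <<'E'
from h import *
tgt(552.95,-105.5,80); 
grab('side','d3');grab('scene','s3');show()
a=cv2.imread('pics/s3.png')[190:250,290:370]; b=cv2.imread('pics/d3.png')[150:210,280:360]
cv2.imwrite('pics/sd3.png',np.vstack([cv2.resize(x,(400,300),interpolation=cv2.INTER_CUBIC) for x in (a,b)]))
E
```

```text
t 21.1 tcp [ 553.5 -104.6   86.5] q [6.775e-01 7.356e-01 0.000e+00 1.000e-04] F [-0.4 -0.   0.1] T [-0.08  0.08  0.03] g 0.162
tool delta [-0.86 -0.59  6.52] a 94.71
t 21.2 tcp [ 553.6 -104.5   86.6] q [6.774e-01 7.356e-01 1.000e-04 1.000e-04] F [ 0.3 -0.4 -0.3] T [-0.04  0.02 -0.01] g 0.164
```

View pics/sd3.png

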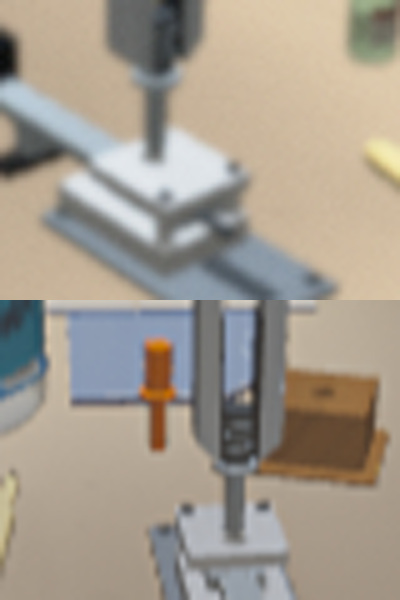

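Both views show the pin hovering over the upper ear at the hole: tip at (153,160) in the scene half, (235,540) in the side half. I shift it the last millimetre and lower gently.

arm_command(moves=[-0.5, -0.3, 0, 0, 0, 0, 0.1, -0.4, -0.3, 0, 0, 0, 0, 0.1, 0, 0, 0, 0, 0, 0, 0.1, 0, 0, 0, 0, 0, 0, 0.1])

```text
t: 21.6
tcp_pos: [552.9, -105.4, 86.5]
orientation: [0.677, 0.736, 0.0, 0.0]
ft_force: [0.9, 0.6, -0.1]
grip_width: 0.165
```

arm_command(moves=[0, 0, 1, 0, 0, 0, 0.1, 0, 0, 1, 0, 0, 0, 0.1, 0, 0, 1, 0, 0, 0, 0.1])

```text
t: 21.9
tcp_pos: [552.8, -105.4, 83.3]
orientation: [0.677, 0.736, -0.0, -0.0]
ft_force: [0.2, -0.0, -0.4]
grip_width: 0.164
```

arm_command(moves=[0, 0, 0.8, 0, 0, 0, 0.1, 0, 0, 0.7, 0, 0, 0, 0.1])

```text
t: 22.1
tcp_pos: [552.8, -105.4, 81.8]
orientation: [0.677, 0.736, -0.0, -0.0]
ft_force: [-0.0, -0.1, -0.5]
grip_width: 0.16
```

arm_command(moves=[0, 0, 0.7, 0, 0, 0, 0.1, 0, 0, 0.7, 0, 0, 0, 0.1])

```text
t: 22.3
tcp_pos: [552.9, -105.4, 80.5]
orientation: [0.677, 0.736, -0.0, -0.0]
ft_force: [-0.0, 0.6, -0.9]
grip_width: 0.167
```

arm_command(moves=[0, 0, 0.7, 0, 0, 0, 0.1, 0, 0, 0.7, 0, 0, 0, 0.1])

```text
t: 22.5
tcp_pos: [552.9, -105.4, 79.1]
orientation: [0.677, 0.736, -0.0, -0.0]
ft_force: [-0.2, 1.1, -0.3]
grip_width: 0.165
```

arm_command(moves=[0, 0, 0.8, 0, 0, 0, 0.1, 0, 0, 0.8, 0, 0, 0, 0.1, 0, 0, 0.8, 0, 0, 0, 0.1])

```text
t: 22.8
tcp_pos: [552.8, -105.4, 76.7]
orientation: [0.677, 0.736, -0.0, -0.0]
ft_force: [-0.3, -1.1, -2.1]
grip_width: 0.168
```

arm_command(moves=[0, 0, 0.8, 0, 0, 0, 0.1, 0, 0, 0.8, 0, 0, 0, 0.1])

```text
t: 23.0
tcp_pos: [552.9, -105.4, 75.1]
orientation: [0.677, 0.736, -0.0, -0.0]
ft_force: [0.1, 0.5, 0.2]
grip_width: 0.165
```

```bash
python3 - <<'E'
from h import *
show()
E
```

```text
t 23.0 tcp [ 552.9 -105.4   75.1] q [ 0.6774  0.7356 -0.     -0.    ] F [0.1 0.5 0.2] T [-0.11  0.03 -0.03] g 0.165
```

No sideways or axial force, and the tip is about 7 mm into the ear. I carry on through the slot.

arm_command(moves=[0, 0, 0.8, 0, 0, 0, 0.1, 0, 0, 0.8, 0, 0, 0, 0.1, 0, 0, 0.7, 0, 0, 0, 0.1])

```text
t: 23.3
tcp_pos: [552.9, -105.4, 72.8]
orientation: [0.677, 0.736, 0.0, -0.0]
ft_force: [-0.1, -0.7, -0.1]
grip_width: 0.164
```

arm_command(moves=[0, 0, 0.7, 0, 0, 0, 0.1, 0, 0, 0.7, 0, 0, 0, 0.1])

```text
t: 23.5
tcp_pos: [552.9, -105.4, 71.4]
orientation: [0.677, 0.736, -0.0, -0.0]
ft_force: [-0.2, -0.3, -0.4]
grip_width: 0.165
```

arm_command(moves=[0, 0, 0.7, 0, 0, 0, 0.1, 0, 0, 0.7, 0, 0, 0, 0.1])

```text
t: 23.7
tcp_pos: [552.9, -105.4, 70.0]
orientation: [0.677, 0.736, 0.0, -0.0]
ft_force: [-0.1, 0.5, -0.3]
grip_width: 0.165
```

arm_command(moves=[0, 0, 1, 0, 0, 0, 0.1, 0, 0, 1, 0, 0, 0, 0.1, 0, 0, 1, 0, 0, 0, 0.1])

```text
t: 24.0
tcp_pos: [552.9, -105.4, 67.0]
orientation: [0.677, 0.736, 0.0, -0.0]
ft_force: [-0.3, 1.1, -0.4]
grip_width: 0.165
```

arm_command(moves=[0, 0, 1, 0, 0, 0, 0.1, 0, 0, 1, 0, 0, 0, 0.1, 0, 0, 1, 0, 0, 0, 0.1])

```text
t: 24.3
tcp_pos: [552.9, -105.5, 64.0]
orientation: [0.677, 0.736, -0.0, 0.0]
ft_force: [-0.4, 0.2, -1.0]
grip_width: 0.162
```

arm_command(moves=[0, 0, 0.8, 0, 0, 0, 0.1, 0, 0, 0.8, 0, 0, 0, 0.1])

```text
t: 24.5
tcp_pos: [552.8, -105.4, 62.4]
orientation: [0.677, 0.736, -0.0, -0.0]
ft_force: [0.3, 0.2, -1.0]
grip_width: 0.164
```

arm_command(moves=[0, 0, 0.8, 0, 0, 0, 0.1, 0, 0, 0.8, 0, 0, 0, 0.1])

```text
t: 24.7
tcp_pos: [552.9, -105.4, 60.8]
orientation: [0.677, 0.736, 0.0, -0.0]
ft_force: [-0.1, -0.5, -0.7]
grip_width: 0.167
```

arm_command(moves=[0, 0, 0.8, 0, 0, 0, 0.1, 0, 0, 0.8, 0, 0, 0, 0.1, 0, 0, 0.8, 0, 0, 0, 0.1])

```text
t: 25.0
tcp_pos: [552.9, -105.4, 58.4]
orientation: [0.677, 0.736, 0.0, -0.0]
ft_force: [-0.3, -0.7, -0.7]
grip_width: 0.164
```

arm_command(moves=[0, 0, 1, 0, 0, 0, 0.1, 0, 0, 1, 0, 0, 0, 0.1, 0, 0, 1, 0, 0, 0, 0.1, 0, 0, 1, 0, 0, 0, 0.1])

```text
t: 25.4
tcp_pos: [552.9, -105.4, 54.4]
orientation: [0.677, 0.736, -0.0, -0.0]
ft_force: [-0.2, -0.6, 0.3]
grip_width: 0.159
```

arm_command(moves=[0, 0, 1, 0, 0, 0, 0.1, 0, 0, 1, 0, 0, 0, 0.1, 0, 0, 1, 0, 0, 0, 0.1])

```text
t: 25.7
tcp_pos: [552.9, -105.4, 51.4]
orientation: [0.677, 0.736, -0.0, -0.0]
ft_force: [-0.4, -1.2, -1.1]
grip_width: 0.161
```

arm_command(moves=[0, 0, 0.6, 0, 0, 0, 0.1, 0, 0, 0.5, 0, 0, 0, 0.1])

```text
t: 25.9
tcp_pos: [552.8, -105.4, 50.3]
orientation: [0.677, 0.736, -0.0, -0.0]
ft_force: [-0.2, 0.6, -0.7]
grip_width: 0.164
```

arm_command(moves=[0, 0, 0.4, 0, 0, 0, 0.1, 0, 0, 0.4, 0, 0, 0, 0.1])

```text
t: 26.1
tcp_pos: [552.9, -105.4, 49.5]
orientation: [0.677, 0.736, 0.0, -0.0]
ft_force: [-0.4, 0.0, -0.1]
grip_width: 0.167
```

arm_command(moves=[0, 0, 0.3, 0, 0, 0, 0.1])

```text
t: 26.2
tcp_pos: [552.9, -105.4, 49.2]
orientation: [0.677, 0.736, 0.0, 0.0]
ft_force: [0.6, -0.3, -1.6]
grip_width: 0.167
```

arm_command(moves=[0, 0, 0.3, 0, 0, 0, 0.1])

```text
t: 26.3
tcp_pos: [552.9, -105.4, 49.0]
orientation: [0.677, 0.736, 0.0, -0.0]
ft_force: [-0.1, 0.4, -0.6]
grip_width: 0.167
```

arm_command(moves=[0, 0, 0.3, 0, 0, 0, 0.1])

```text
t: 26.4
tcp_pos: [552.9, -105.4, 48.9]
orientation: [0.677, 0.736, 0.0, -0.0]
ft_force: [-0.1, 0.8, 4.5]
grip_width: 0.164
```

Fz is 4.5 N at TCP z = 48.9, so the collar is on the ear where it should be. I release, rise and check.

arm_command(moves=[0, 0, 0, 0, 0, 0, 0.25, 0, 0, 0, 0, 0, 0, 0.4, 0, 0, 0, 0, 0, 0, 0.4, 0, 0, 0, 0, 0, 0, 0.4])

```text
t: 26.8
tcp_pos: [552.9, -105.4, 48.6]
orientation: [0.677, 0.736, -0.0, -0.0]
ft_force: [-0.2, -0.9, -0.5]
grip_width: 0.397
```

arm_command(moves=[0, 0, -8, 0, 0, 0, 0.4, 0, 0, -20, 0, 0, 0, 0.4, 0, 0, -30, 0, 0, 0, 0.4, 0, 0, -35, 0, 0, 0, 0.4, 0, 0, -35, 0, 0, 0, 0.4, -35, 0, -20, 0, 0, 0, 0.4, -35, 0, 0, 0, 0, 0, 0.4, -10, 0, 0, 0, 0, 0, 0.4, 0, 0, 0, 0, 0, 0, 0.4, 0, 0, 0, 0, 0, 0, 0.4])

```text
t: 27.8
tcp_pos: [559.2, -183.6, 196.2]
orientation: [0.677, 0.736, 0.0, -0.001]
ft_force: [-0.2, 0.1, -0.2]
grip_width: 0.396
```

```bash
python3 - <<'E'
from h import *
show(); grab('wrist','w7'); grab('scene','s7'); grab('side','d7')
a=cv2.imread('pics/w7.png')[20:270,180:460]; b=cv2.imread('pics/s7.png')[160:280,230:370]; e=cv2.imread('pics/d7.png')[150:270,260:400]
cv2.imwrite('pics/w7a.png',cv2.resize(a,None,fx=2.4,fy=2.4,interpolation=cv2.INTER_CUBIC))
cv2.imwrite('pics/sd7.png',np.hstack([cv2.resize(x,(400,343),interpolation=cv2.INTER_CUBIC) for x in (b,e)]))
W=wcloud(load('w7'))
m=(abs(W[...,0]-553)<12)&(abs(W[...,1]+105)<14)&(W[...,2]>60)&(W[...,2]<85); print('pin top',W[m].mean(0),m.sum())
E
```

```text
t 27.8 tcp [ 559.2 -183.6  196.2] q [ 6.772e-01  7.358e-01  2.000e-04 -1.000e-03] F [-0.2  0.1 -0.2] T [-0.08  0.04 -0.02] g 0.396
pin top [ 553.09007713 -105.82211802   71.97574661] 222
```

View pics/w7a.png

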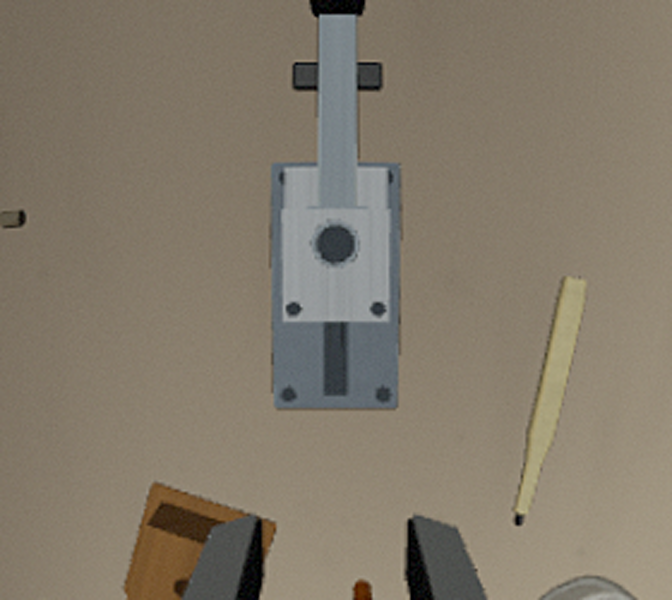

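View pics/sd7.png

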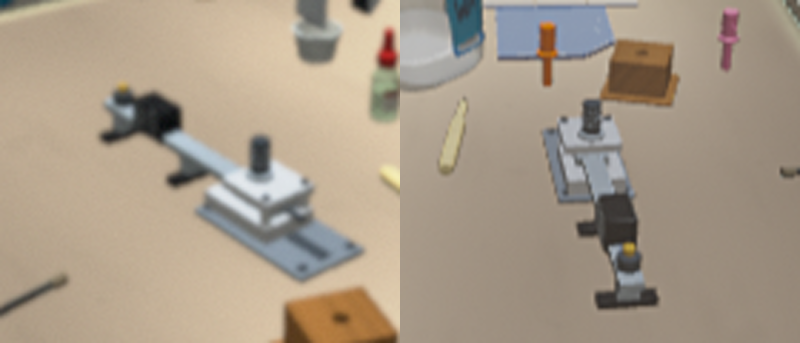

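```bash
python3 - <<'E'
from h import *
for n,pts in (('w4',[(119,210),(119,268),(311,210),(311,268)]),):
    d=load(n)
    for p in pts: print(n,wray(d,*(np.array(p)/4.4+[285,0]-.4),8).round(1))
d=load('w7')
for p in [(294,63),(294,90),(382,63),(382,90)]: print('w7',wray(d,*(np.array(p)/2.4+[180,20]-.3),8).round(1))
W0,W1=cloud(load('side0')),cloud(load('side0') if 0 else load('d7'))
a,b=load('scene0')['px'].astype(int),load('s7')['px'].astype(int)
for nm,(v0,v1,u0,u1) in dict(cup=(168,184,332,350),drop=(170,205,356,374),cutter=(215,250,358,405)).items(): print('scene',nm,abs(a-b)[v0:v1,u0:u1].mean())
a,b=load('side0')['px'].astype(int),load('d7')['px'].astype(int)
for nm,(v0,v1,u0,u1) in dict(cup=(246,278,200,232),drop=(194,236,230,252),cutter=(182,212,270,288),floor=(300,330,300,340)).items(): print('side',nm,abs(a-b)[v0:v1,u0:u1].mean())
E
```

```text
w4 [525.2 -17.2   8. ]
w4 [526.4 -30.9   8. ]
w4 [567.8 -12.9   8. ]
w4 [568.9 -26.7   8. ]
w7 [525.7 -17.1   8. ]
w7 [526.9 -31.1   8. ]
w7 [568.5 -13.5   8. ]
w7 [569.6 -27.5   8. ]
scene cup 3.767361111111111
scene drop 1.1328042328042327
scene cutter 1.0024316109422493
side cup 0.4485677083333333
side drop 0.4541847041847042
side cutter 0.44382716049382714
side floor 0.4797222222222222
```

The strap hasn't moved since it was released (pad corners agree within 0.8 mm) and the side view shows the bystanders unmoved. The pin top is at 72 mm, where 72.5 is expected, and the gripper is clear. I hand the job in.

```bash
python3 - <<'E'
from h import *
show(); print(finish_job())
E
```

```text
t 27.95 tcp [ 559.5 -183.2  196.2] q [ 6.766e-01  7.364e-01  2.000e-04 -8.000e-04] F [ 0.3  1.  -0.6] T [-0.02  0.04  0.03] g 0.399
the job is handed in; nothing more can be done
None
```

The glass hold-down is hooked up and I handed the job in at 28 s; no verdict was given.

**Strap:** I gripped it by its block and slid it into the yoke until it touched the stop, feeling about 3 N. I then drew it back 5.0 mm by the measured tool position, set it down and released it. The wrist camera showed it about 1 mm off to the side, so I regripped the block to correct that. The cameras disagreed slightly here: the scene view had put it about 0.5 mm off the other way. After the regrip, about 0.8 mm was left, inside the slot's 1.5 mm play.

**Pin:** I took the grey pin from the stand and lowered it at the hole I could see, about 4.7 mm before mid-groove. It went in at the first gentle lowering, so I did not need to search along the yoke. It passed through the upper ear, eye and lower ear with 2 N or less, and the collar met the upper ear at 4.5 N. Then I let go and backed off.

**Last checks:**
- **Pin:** its top is at 72.0 mm, against 72.5 mm expected when fully home.
- **Strap:** its position agrees within 0.8 mm with that before pinning.
- **Bystanders:** the dropper bottle, cup and cutter look unmoved in the side view. In the scene view the gripper partly hid the cup, so that comparison did not count.
- **Robot:** it was clear of everything when I handed in.

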